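Make up two repair kits from the stock

TASK

Make up the two repair kits, everything standing upright on the floor of its bay. Long two-bay tray: the motor in the larger bay and the tall thin capacitor in the smaller one. Square three-bay tray: the basket of screws, lifted off its stand without tipping it, in the full-width bay, and the heat sink and the short fat capacitor in the two small bays, one in each, either way round; leave the flywheel where it lies in the stock row.

Things in the scene. Friction and masses are not known exactly. Their poses are not given: they have to be found in the camera images.
- motor_center (a point): In the stock row between robot and trays (any order, 90 mm or more apart). Small electric motor: a plain steel can, 36 mm diameter, 36 mm high, standing upright, with a thin shaft and an 11 mm brass pulley on top (9 mm more, not for gripping). This point is the centre of the can, 18 mm above its underside; z is its upright axis. About 90 g.
- tallcap_center (a point): Tall thin capacitor in the stock row: upright black cylinder with a silver top, 22 mm diameter, 60 mm high. This point is its centre, 30 mm above its underside; z is its upright axis. About 35 g.
- shortcap_center (a point): Short fat capacitor in the stock row: upright black cylinder with a silver top, 35 mm diameter, 36 mm high. This point is its centre, 18 mm above its underside; z is its upright axis. About 50 g.
- heatsink_center (a point): Heat sink in the stock row: finned bare aluminium block, 30 mm along its own x (along the fins), 45 mm along its own y (across the seven fins), 40 mm high. Either pair of sides may be gripped. This point is its centre, 20 mm above its underside; z is upright. About 60 g.
- flywheel_center (a point): Brass flywheel lying flat in the stock row: disc 52 mm diameter, 12 mm thick, with a hub and a thin shaft upwards (30 mm high in all). It belongs to no kit and stays where it is. This point is the centre of the disc, 6 mm above its underside. About 140 g.
- basket_grip (a point): Round steel basket (52 mm wide, 45 mm high), screws in it, hanging in the stand. A rigid bail over it carries a black grip bar: 10 mm thick (own x; grip across it), 58 mm long (y), 10 mm high. This point: the bar's centre, 86 mm above the basket's underside; z is upright. It swings freely about y on two 6 mm trunnion pins along y (94 mm over their ends, 50 mm below this point). About 110 g.
- stand: Fixed stand holding the basket: base 80 (x) by 120 (y) by 8 mm, two cheeks at y = -38 and +38 mm (8 mm thick, 30 mm wide, 87 mm high) with open-topped notches, 10 mm wide and 12 mm deep, for the basket's pins: lift it straight up. Origin: centre of the underside. At the start the bar runs along the stand's y, its centre 128.5 mm above the bench, over this origin.
- longtray: Long white tray, fixed, 72 (its x) by 162 mm (its y), walls and divider 4 mm thick and 10 mm high, floor 3 mm thick. Larger bay towards +y: 90 mm long, centre at y = +32 mm. Smaller bay towards -y: 60 mm long, centre at y = -47 mm. Both 64 mm wide, centred at x = 0. Origin: centre of the underside. The two trays and the stand form the far row, in any order.
- squaretray: Nearly square white tray, fixed, 154 (its x) by 158 mm (its y), walls and dividers 4 mm thick and 10 mm high, floor 3 mm thick. Full-width bay on the -x side (towards the robot): 68 mm in x by 150 mm in y, centre x = -39 mm, y = 0. Two small bays on the +x side: 72 mm in x by 73 mm in y, centres x = +37 mm, y = -38.5 and +38.5 mm. Origin: centre of the underside.
Not all that is in view belongs to the job. What is shaped like the part that bears tallcap_center but purple or white is not meant.

How it is judged:
By the outcome, as a careful person would: the job done as asked, in the order asked, and still so for the second after the job is handed in, with the robot touching nothing.
It also fails if it takes over 136 s, if anything falls off the work surface, if the arm or the gripper's body presses on something with over 40 N, if the wrist force passes 120 N, or if a joint passes its speed limit or range.

ROBOT

A 6-joint arm with a two-finger parallel gripper is mounted at the origin on the work surface. World frame = base frame: x ahead of the robot, y to its left, z up, the work surface at z = 0. Lengths are in mm, angles in rad, forces in N, time in s.
With the tool pointing down it reaches from about 400 to 925 mm from the base axis. Payload 12.5 kg.
Tool frame: the origin (TCP) lies midway between the tips of the shut fingers; the grasp point (between the pads) lies 19 mm behind it; z points along the fingers, y is the direction in which the jaws open and shut (so a half turn about z gives the same grasp; the last joint's range is limited). The gripper opens to 95 mm and grips with 3 to 60 N. Pads are 20 mm wide; open, the fingers measure 119 mm over their backs; the gripper's body (75 mm by 180 mm) begins 59 mm behind the grasp point.
Start: joints at [1.184, 0.491, 1.559, -0, 1.092, -0.106], TCP at [173.185, 600.544, 214.661] pointing down, gripper open.
Joint ranges: [-3.1, 3.1], [-0.84, 2.19], [0.05, 2.79], [-1.13, 4.28], [0.06, 2.93], [-2.69, 2.69]. Speed limits (rad/s): [2.22, 2.22, 2.79, 3.14, 3.14, 3.14].

INTERFACE

Orientations are given as [roll, pitch, yaw] about the fixed x, y, z axes, in that order (R = Rz(yaw) Ry(pitch) Rx(roll)).
In Python, from cell import env gives the robot as it stands.
- The arm moves only by the tool arm_command, never from a script. Its argument "steps" is a list of rows, each an object of numbers: "dx", "dy", "dz": the shift along the tool's x, y, z as a fraction of full scale; "rx", "ry", "rz": the turn, a rotation vector about the tool's x, y, z as a fraction of full scale; "claw": the gripper command: -1 is fully open, 1 is shut, values between are in proportion. In form: [{"dx": .., "dy": .., "dz": .., "rx": .., "ry": .., "rz": .., "claw": ..}, ...]. A call has 1 to 10 rows; each row shifts and turns the pose as measured when the row begins, along the tool's axes as they then stand; what a row does not reach is not made up. Full scale, the value 1, is 0.8 m for a shift and 90 degrees for a turn. A row lasts 1/8 s, in which the tool goes at most 62.5 mm and 10.7 degrees, less where a joint would pass 70% of its speed; a pose out of reach is approached as far as the arm can. A call with a number of a shift or a turn outside -1 to 1 is refused whole. A call with a gripper value outside its range is refused whole. The fingers move at their own pace and stop on an object; the grip force is fixed at half the most. Time passes only in rows, so rows that do not move let the fingers close. It gives the time, the measured TCP pose, the force and the opening at its end, in the units of the state.
- env.state(): the state, without advancing time (a new reading comes with each control period).
- env.read_camera(name): name is "scene" or "top" or "wrist"; returns (picture, depth): 400x640x3 uint8, red, green, blue; 400x640 float32, mm along the optical axis (not along the pixel's ray), 0 where there is no reading.
- env.get_calibration(name): a dict with "vfov" (degrees; the focal length in pixels is half the picture's height over the tangent of half this angle, whatever the lens; pixels are square), "cx", "cy" (the principal point, pixels), "xyz" and "attitude" of the camera in the world. Camera axes: x right, y up, looking along -z (the intrinsics and any distortion apply to the point x, -y, -z); pixel columns grow to the right and rows downward; lengths in mm; the calibration is good to about 2 mm. A picture is of the moment at which its call begins: read the wrist's pose just before it. get_calibration takes no time and is no camera call; for the wrist camera it gives the pose at the moment of the call.
- env.job_done(): hands the job in, once; it reports no verdict.
The state is a dict: "t": time; "joints": joint angles; "qvel": joint speeds; "tau": joint torques, N m; "eef_pos": TCP position; "tcp_rot": TCP orientation; "ft_force": force on the tool from outside, world axes, zero at the start; "moment": the same for the moment, N m; "opening": opening from 0.0 (shut) to 1.0 (fully open).
Only numpy, scipy, OpenCV 4.12 (cv2) and the standard library are available. Lean on these libraries where they do the work, as an engineer would, in place of code of your own. Each camera call takes 0.05 s, during which the arm holds its last target.

## Working session

There is one attempt and no reset: what is moved stays moved. The work goes in short steps, Python scripts to look and compute and a tool call to move; the robot and the scene stay as the last step left them, time stands still between calls to the robot, and variables do not carry over. Pictures are saved under pics/ and viewed, and the job is handed in when it is done.

Besides the shell and the picture viewer there is one more tool, called after "Request:" as name(argument=value, ...), one argument or row to a line, values as JSON. arm_command: Moves the arm, as the interface text tells. Its arguments: {"type":"object","properties":{"steps":{"type":"array","items":{"type":"object","properties":{"dx":{"type":"number"},"dy":{"type":"number"},"dz":{"type":"number"},"rx":{"type":"number"},"ry":{"type":"number"},"rz":{"type":"number"},"claw":{"type":"number"}}}}},"required":["steps"]}

```bash
ls; mkdir -p pics; python3 - <<'E'
from cell import env
import cv2,numpy as np
print(env.state())
for n in ["scene","top","wrist"]:
    print(n,env.get_calibration(n))
    p,d=env.read_camera(n)
    cv2.imwrite(f"pics/a_{n}.png",p[:,:,::-1]); np.savez(f"/tmp/a_{n}.npz",p=p,d=d)
    print((d>0).mean())
E
```

```text
pics
{'t': 0.0, 'joints': array([ 1.18434487e+00,  4.91590411e-01,  1.55943680e+00, -3.97430940e-07,
        1.09172273e+00, -1.05581561e-01]), 'qvel': array([-0.00026086,  0.00075572, -0.00105   ,  0.00181776,  0.00094039,
        0.00064174]), 'tau': array([-3.28321194e-04, -6.12641358e+01, -2.58181965e+01,  6.92670979e-02,
        4.81551338e-02, -1.08031572e-04]), 'eef_pos': array([173.11966862, 600.29194256, 214.04694339]), 'tcp_rot': array([-3.14044177e+00, -1.21610921e-04,  2.86072287e+00]), 'ft_force': array([0.17114837, 0.82211385, 0.49041731]), 'moment': array([ 0.04837446,  0.01243255, -0.02404018]), 'opening': 0.9973743555623077}
scene {'vfov': 57.962842197662184, 'cx': 316.25168840150235, 'cy': 201.57666816218207, 'xyz': array([812.45011643, 442.66582905, 508.51453463]), 'attitude': array([ 0.93548988, -0.00958656,  2.53780561])}
0.99614453125
top {'vfov': 51.82702049469279, 'cx': 324.72253754109107, 'cy': 199.40495641180217, 'xyz': array([457.96807164,   4.19973503, 858.11286745]), 'attitude': array([ 0.07130735, -0.00201062, -1.54768008])}
0.99600390625
wrist {'vfov': 62.80490716065922, 'cx': 316.01109403817156, 'cy': 201.6822565085733, 'xyz': array([ 92.74806924, 623.00295634, 384.20860333]), 'attitude': array([-0.29600749,  0.00173988,  1.29076265])}
0.996015625
```

View pics/a_top.png

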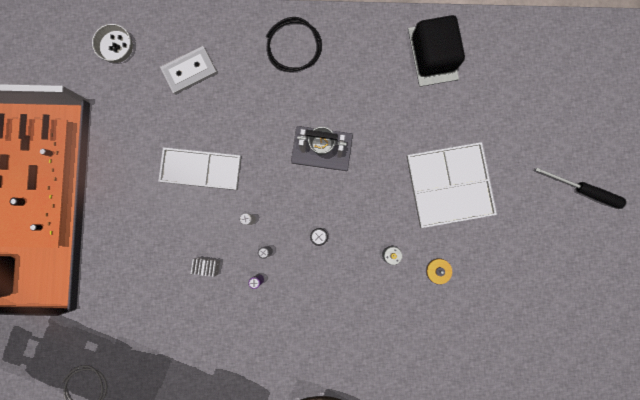

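View pics/a_scene.png

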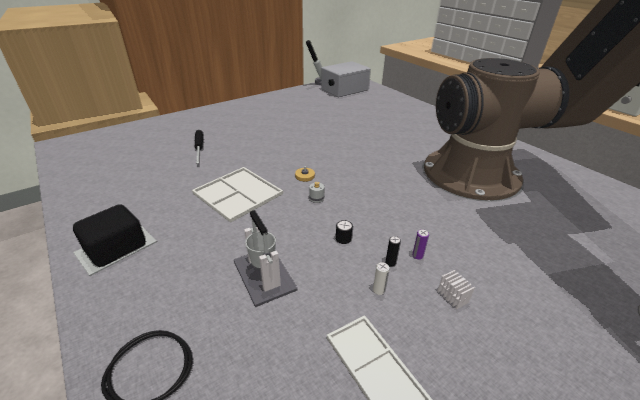

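View pics/a_wrist.png

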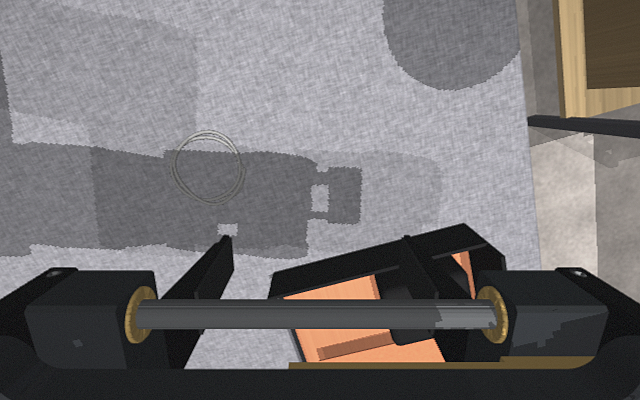

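Candidates for the tall capacitor in the top view are black (264,253), white (246,218) and purple (254,282). The description calls for the black one. Next I'll take a close crop and measure everything from the top view's depth.

```bash
cat > h.py <<'E'
import numpy as np,cv2
from scipy.spatial.transform import Rotation as Ro
def RPY(a): return Ro.from_euler('xyz',a).as_matrix()
def load(f):
    z=np.load(f,allow_pickle=True); return z['p'],z['d']
def cloud(d,c):
    f=200/np.tan(np.radians(c['vfov']/2))
    v,u=np.mgrid[0:400,0:640].astype(float)
    P=np.stack([(u-c['cx'])/f*d,-(v-c['cy'])/f*d,-d],-1)
    return P@RPY(c['attitude']).T+c['xyz']
def ray(uv,c,z):
    f=200/np.tan(np.radians(c['vfov']/2))
    uv=np.atleast_2d(uv).astype(float)
    r=np.stack([(uv[:,0]-c['cx'])/f,-(uv[:,1]-c['cy'])/f,-np.ones(len(uv))],-1)@RPY(c['attitude']).T
    return c['xyz']+r*((z-c['xyz'][2])/r[:,2])[:,None]
def proj(P,c):
    f=200/np.tan(np.radians(c['vfov']/2))
    q=(np.atleast_2d(P)-c['xyz'])@RPY(c['attitude'])
    return np.stack([c['cx']+f*q[:,0]/-q[:,2],c['cy']-f*q[:,1]/-q[:,2]],-1)
E
python3 - <<'E'
from h import *; from cell import env
for n in ["top","scene"]:
    p,d=load(f"/tmp/a_{n}.npz"); c=env.get_calibration(n); C=cloud(d,c)
    ok=d>0
    print(n,"bench z pcts",np.percentile(C[...,2][ok],[5,25,50,75]))
    m=(ok&(C[...,2]>5)&(C[...,2]<150)&(C[...,0]>350)&(C[...,0]<950)&(abs(C[...,1])<420)).astype(np.uint8)
    k,l,s,ce=cv2.connectedComponentsWithStats(m)
    for i in range(1,k):
        if s[i,4]<25: continue
        P=C[l==i]; zt=np.percentile(P[:,2],95); T=P[P[:,2]>zt-4]
        print(np.round(ce[i]),s[i,4],"zt",round(zt,1),"topmid",np.round((T.min(0)+T.max(0))[:2]/2,1),"ext",np.round(np.ptp(T,axis=0)[:2]))
p,_=load("/tmp/a_top.npz"); cr=cv2.resize(p[190:300,180:290],(660,660),interpolation=cv2.INTER_CUBIC)
cv2.imwrite("pics/crop_cap.png",cr[:,:,::-1])
cr=cv2.resize(p[110:240,140:510],None,fx=2.1,fy=2.1,interpolation=cv2.INTER_CUBIC);cv2.imwrite("pics/crop_far.png",cr[:,:,::-1])
E
```

```text
top bench z pcts [-2.8426866  -1.2188209  -0.05805587  1.342912  ]
[437.  46.] 2593 zt 71.5 topmid [ 836.4 -217.9] ext [99. 85.]
[293.  43.] 697 zt 11.1 topmid [848.2  78.1] ext [119. 118.]
[188.  69.] 1476 zt 13.9 topmid [788.8 299.3] ext [ 99. 116.]
[321. 148.] 2125 zt 132.3 topmid [626.4  13.3] ext [15. 57.]
[452. 183.] 979 zt 11.8 topmid [ 556.3 -257.4] ext [180. 184.]
[200. 168.] 577 zt 11.6 topmid [577.3 267.2] ext [ 83. 166.]
[247. 219.] 142 zt 62.0 topmid [473.4 157.5] ext [20. 20.]
[318. 237.] 238 zt 38.4 topmid [442.4  15.5] ext [34. 32.]
[265. 252.] 139 zt 62.3 topmid [408.9 120.5] ext [19. 19.]
[392. 255.] 293 zt 44.6 topmid [ 408.8 -133.6] ext [10. 10.]
[205. 267.] 437 zt 40.6 topmid [376.5 241.7] ext [32. 46.]
[439. 271.] 518 zt 18.2 topmid [ 377.1 -227.4] ext [42. 37.]
[256. 279.] 110 zt 61.9 topmid [356.8 137.6] ext [12. 20.]
scene bench z pcts [-4.42056701e+02 -1.05179515e-01  1.04798160e+00  1.71785937e+01]
[257. 250.] 3757 zt 126.0 topmid [628.3  14.7] ext [16. 58.]
[305. 173.] 209 zt 19.4 topmid [ 378.1 -229.9] ext [18. 24.]
[317. 191.] 261 zt 42.6 topmid [ 413.3 -131. ] ext [23.  8.]
[109. 234.] 2939 zt 71.1 topmid [ 838.7 -218.3] ext [102.  91.]
[344. 231.] 341 zt 38.1 topmid [444.7  16.3] ext [33. 36.]
[420. 244.] 300 zt 61.7 topmid [357.3 138. ] ext [14. 21.]
[386. 265.] 697 zt 61.8 topmid [443.4 141.2] ext [85. 57.]
[456. 288.] 804 zt 41.5 topmid [378.5 242.9] ext [35. 47.]
[372. 357.] 1116 zt 12.0 topmid [577.3 262.8] ext [ 81. 157.]
[148. 365.] 1334 zt 11.4 topmid [850.8  78.6] ext [120. 118.]
```

View pics/crop_cap.png

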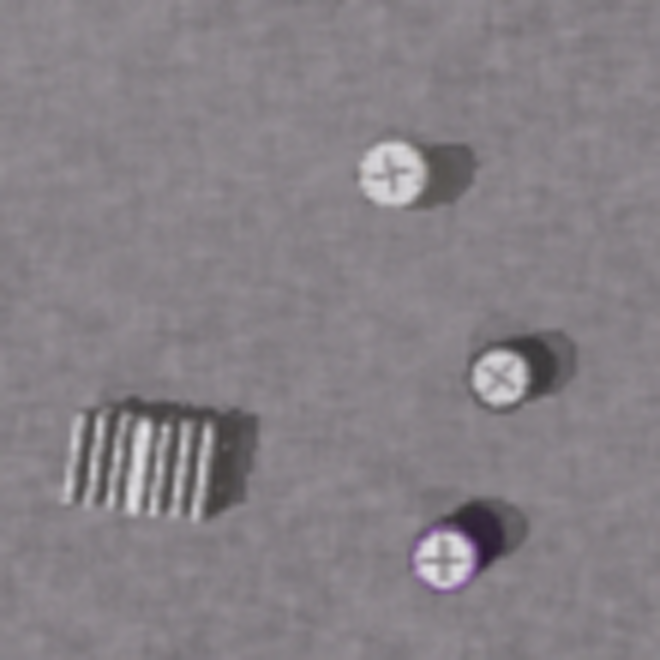

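View pics/crop_far.png

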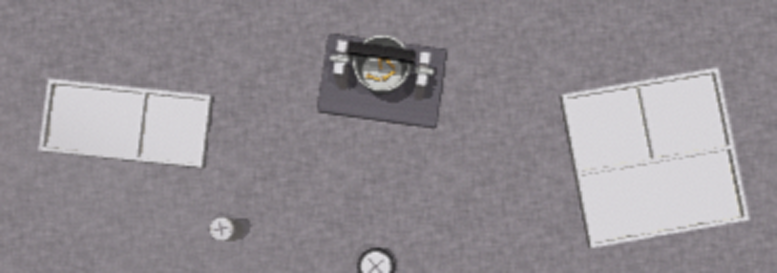

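The crop shows the black-sided capacitor with the silver top at crop (500,378), i.e. pixel (263,253). White and purple are distinct from it. Next come the tray, stand and heat-sink orientations.

```bash
python3 - <<'E'
from h import *; from cell import env
p,d=load("/tmp/a_top.npz"); c=env.get_calibration("top"); C=cloud(d,c)
ps,ds=load("/tmp/a_scene.npz"); cs=env.get_calibration("scene"); Cs=cloud(ds,cs)
def quad(img,c,u0,v0,u1,v1,z,name):
    g=cv2.cvtColor(img,cv2.COLOR_RGB2HSV)
    m=((g[...,2]>175)&(g[...,1]<40)).astype(np.uint8); n=np.zeros_like(m); n[v0:v1,u0:u1]=m[v0:v1,u0:u1]
    n=cv2.morphologyEx(n,cv2.MORPH_CLOSE,np.ones((5,5)))
    cn=max(cv2.findContours(n,cv2.RETR_EXTERNAL,cv2.CHAIN_APPROX_NONE)[0],key=cv2.contourArea)[:,0]
    W=ray(cn,c,z)[:,:2].astype(np.float32)
    r=cv2.minAreaRect(W); print(name,"z",z,np.round(r[0],1),np.round(r[1],1),round(r[2],2),"box",np.round(cv2.boxPoints(r)).tolist())
quad(p,c,150,140,250,195,5,"long top"); quad(p,c,400,140,500,232,5,"square top")
quad(ps,cs,185,165,290,220,5,"square scene")
def pts(C,sel,n):
    P=C[sel].astype(np.float32); r=cv2.minAreaRect(P[:,:2].copy()); print(n,len(P),np.round(r[0],1),np.round(r[1],1),round(r[2],2),"zmed",round(np.median(P[:,2]),1))
v,u=np.mgrid[0:400,0:640]
for C_,n,bx,bb in((C,"top",(190,255,220,282),(290,120,360,175)),(Cs,"scene",(435,265,480,310),(230,190,300,305))):
    b=lambda q:(u>q[0])&(u<q[2])&(v>q[1])&(v<q[3])
    pts(C_,b(bx)&(C_[...,2]>36),n+" hs"); pts(C_,b(bb)&(C_[...,2]>119),n+" bar")
    pts(C_,b(bb)&(C_[...,2]>4)&(C_[...,2]<140),n+" stand")
    pts(C_,b(bb)&(C_[...,2]>78)&(C_[...,2]<95),n+" cheeks")
# dividers in top image: crop enlarged
for n,q in(("lt",(150,140,250,200)),("st",(400,135,505,235)),("bk",(285,115,360,180))):
    cr=cv2.resize(p[q[1]:q[3],q[0]:q[2]],None,fx=5.5,fy=5.5,interpolation=cv2.INTER_CUBIC); cv2.imwrite(f"pics/c_{n}.png",cr[:,:,::-1])
cr=cv2.resize(ps[190:310,220:310],None,fx=5,fy=5); cv2.imwrite("pics/c_bks.png",cr[:,:,::-1])
E
```

```text
long top z 5 [578.7 268.3] [162.4  72.1] 85.31 box [[536.0, 190.0], [608.0, 184.0], [621.0, 346.0], [549.0, 352.0]]
square top z 5 [ 556.7 -259.8] [155.5 158.8] 11.27 box [[465.0, -197.0], [496.0, -353.0], [648.0, -322.0], [617.0, -167.0]]
square scene z 5 [ 554.2 -264.7] [157.  161.6] 11.1 box [[462.0, -200.0], [493.0, -359.0], [647.0, -329.0], [616.0, -170.0]]
top hs 197 [404.1 132.1] [ 41.4 274.5] 14.28 zmed 39.1
top bar 218 [546.7  22.7] [ 57.6 171.9] 83.27 zmed 132.3
top stand 2191 [634.3  12.4] [127.6  95.8] 82.82 zmed 9.1
top cheeks 285 [626.8  13.4] [89.5 50.6] 67.88 zmed 85.2
scene hs 332 [589.4 326.2] [500.4  52.6] 21.57 zmed 40.0
scene bar 239 [709.6 217.5] [494.5  23.5] 68.18 zmed 133.2
scene stand 3437 [584.7 -83.6] [351.4 121.8] 65.85 zmed 10.5
scene cheeks 485 [629.   15.6] [89.3 51.1] 68.03 zmed 84.3
```

View pics/c_bks.png

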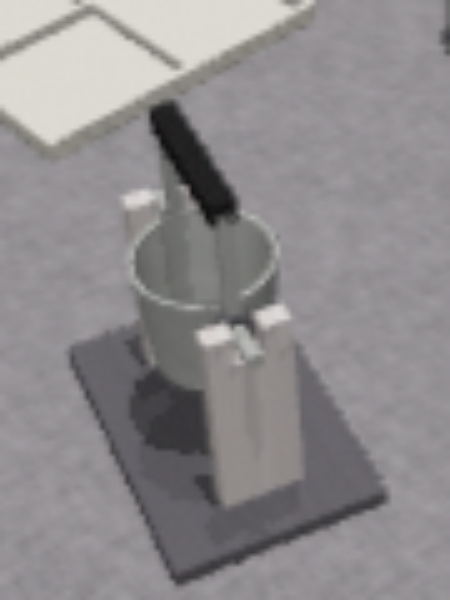

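View pics/c_st.png

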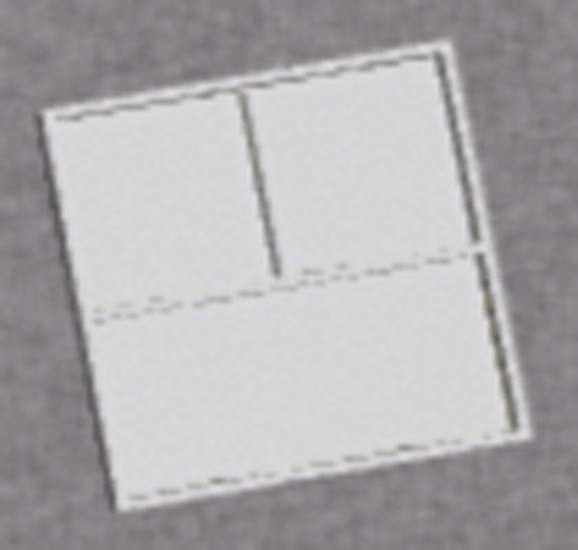

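```bash
python3 - <<'E'
from h import *; from cell import env
v,u=np.mgrid[0:400,0:640]
for n,bx,bb in(("top",(190,255,220,282),(290,120,360,175)),("scene",(435,265,480,310),(230,190,300,305))):
    p,d=load(f"/tmp/a_{n}.npz"); c=env.get_calibration(n); C_=cloud(d,c)
    b=lambda q:(u>q[0])&(u<q[2])&(v>q[1])&(v<q[3])&(d>0)
    def pts(sel,n):
        m=cv2.morphologyEx(sel.astype(np.uint8),cv2.MORPH_OPEN,np.ones((2,2)))>0
        P=C_[m].astype(np.float32); r=cv2.minAreaRect(P[:,:2].copy()); print(n,len(P),np.round(r[0],1),np.round(r[1],1),round(r[2],2),"zmed",round(np.median(P[:,2]),1))
    Z=C_[...,2]
    pts(b(bx)&(Z>34)&(Z<48),n+" hs"); pts(b(bb)&(Z>122)&(Z<150),n+" bar"); pts(b(bb)&(Z>4.5)&(Z<11),n+" base")
    hsv=cv2.cvtColor(p,cv2.COLOR_RGB2HSV)
    pts(b(bb)&(hsv[...,2]<90),n+" dark")
E
```

```text
top hs 189 [372.2 243. ] [47.3 35.5] 84.8 zmed 33.7
top bar 205 [639.4   9.9] [58.5 36.6] 83.0 zmed 131.8
top base 1216 [563.   18.3] [119.9 205.3] 83.2 zmed 7.4
top dark 641 [561.4 -12.7] [186.2  96.1] 18.04 zmed 51.2
scene hs 363 [570.6 320. ] [539.8  52.6] 21.34 zmed 37.5
scene bar 203 [683.7 136.5] [663.7  26.1] 64.94 zmed 133.0
scene base 1528 [673.5  98.8] [740.2 122.4] 64.41 zmed 8.4
scene dark 504 [689.2 217.3] [507.2  81.6] 70.47 zmed 9.3
```

```bash
cat >> h.py <<'E'
def rows(st_pos,st_rpy,targets,step=55,ang=9.5):
    R=RPY(st_rpy); p=np.array(st_pos,float)
    for t,yaw in targets:
        Rt=RPY([np.pi,0,yaw]); t=np.array(t,float)
        rv=Ro.from_matrix(R.T@Rt).as_rotvec()
        n=int(max(np.ceil(np.linalg.norm(t-p)/step),np.ceil(np.degrees(np.linalg.norm(rv))/ang),1))
        dp=(t-p)/n
        for i in range(n):
            s=R.T@dp/800; w=rv/n/(np.pi/2)
            print("  d",np.round(s,4),"r",np.round(w,4)); R=R@Ro.from_rotvec(rv/n).as_matrix(); p=p+dp
        print("--",np.round(p),n)
def go(*targets,step=55):
    from cell import env
    s=env.state(); print("t",round(s['t'],2),"pos",np.round(s['eef_pos'],1),"rpy",np.round(s['tcp_rot'],4),"F",np.round(s['ft_force'],1),"op",round(s['opening'],3))
    if targets: rows(s['eef_pos'],s['tcp_rot'],targets,step)
E
python3 -c "
from h import *
go(([480,250,214],3.06),([480,-130,160],3.06))"
```

```text
t 0.15 pos [173.1 600.4 214.2] rpy [-3.1408e+00 -1.0000e-04  2.8608e+00] F [-0.7  0.3  0.4] op 1.0
  d [-0.0544 -0.0349  0.    ] r [-0.0001 -0.     -0.0141]
  d [-0.0537 -0.0361  0.    ] r [-0.0001 -0.     -0.0141]
  d [-0.0528 -0.0373  0.    ] r [-0.0001 -0.     -0.0141]
  d [-0.052  -0.0385  0.    ] r [-0.0001 -0.     -0.0141]
  d [-0.0511 -0.0396  0.    ] r [-0.0001 -0.     -0.0141]
  d [-0.0502 -0.0407  0.    ] r [-0.0001 -0.     -0.0141]
  d [-0.0493 -0.0418  0.    ] r [-0.0001 -0.     -0.0141]
  d [-0.0484 -0.0429  0.    ] r [-0.0001 -0.     -0.0141]
  d [-0.0474 -0.044   0.    ] r [-0.0001 -0.     -0.0141]
-- [480. 250. 214.] 9
  d [-0.0055 -0.0676  0.0096] r [-0. -0.  0.]
  d [-0.0055 -0.0676  0.0096] r [-0. -0.  0.]
  d [-0.0055 -0.0676  0.0096] r [-0. -0.  0.]
  d [-0.0055 -0.0676  0.0096] r [-0. -0.  0.]
  d [-0.0055 -0.0676  0.0096] r [-0. -0.  0.]
  d [-0.0055 -0.0676  0.0096] r [-0. -0.  0.]
  d [-0.0055 -0.0676  0.0096] r [-0. -0.  0.]
-- [ 480. -130.  160.] 7
```

Request:
arm_command(
  steps=[
    {"dx":-0.054,"dy":-0.035,"rz":-0.014,"claw":-0.25},
    {"dx":-0.054,"dy":-0.036,"rz":-0.014,"claw":-0.25},
    {"dx":-0.053,"dy":-0.037,"rz":-0.014,"claw":-0.25},
    {"dx":-0.052,"dy":-0.039,"rz":-0.014,"claw":-0.25},
    {"dx":-0.051,"dy":-0.04,"rz":-0.014,"claw":-0.25},
    {"dx":-0.05,"dy":-0.041,"rz":-0.014,"claw":-0.25},
    {"dx":-0.049,"dy":-0.042,"rz":-0.014,"claw":-0.25},
    {"dx":-0.048,"dy":-0.043,"rz":-0.014,"claw":-0.25},
    {"dx":-0.047,"dy":-0.044,"rz":-0.014,"claw":-0.25},
  ],
)

```text
$.steps[0]: bad value
```

```bash
python3 - <<'E'
from h import *
from cell import env
go(([480,-130,160],3.06))
c=env.get_calibration("wrist");s=env.state();print(proj([s['eef_pos']],c),c)
p,d=env.read_camera("wrist");cv2.imwrite("pics/w1.png",p[:,:,::-1])
E
```

```text
t 0.15 pos [173.1 600.4 214.2] rpy [-3.1408e+00 -1.0000e-04  2.8608e+00] F [-0.7  0.3  0.4] op 1.0
  d [-0.0414 -0.0514  0.0046] r [-0.     -0.     -0.0085]
  d [-0.0408 -0.0519  0.0046] r [-0.     -0.     -0.0085]
  d [-0.0401 -0.0525  0.0045] r [-0.     -0.     -0.0085]
  d [-0.0394 -0.053   0.0045] r [-0.     -0.     -0.0085]
  d [-0.0387 -0.0535  0.0045] r [-0.     -0.     -0.0085]
  d [-0.0379 -0.054   0.0045] r [-0.     -0.     -0.0085]
  d [-0.0372 -0.0545  0.0045] r [-0.     -0.     -0.0085]
  d [-0.0365 -0.055   0.0045] r [-0.     -0.     -0.0085]
  d [-0.0358 -0.0555  0.0045] r [-0.     -0.     -0.0085]
  d [-0.035  -0.056   0.0045] r [-0.     -0.     -0.0085]
  d [-0.0343 -0.0564  0.0045] r [-0.     -0.     -0.0085]
  d [-0.0335 -0.0569  0.0045] r [-0.     -0.     -0.0085]
  d [-0.0328 -0.0573  0.0045] r [-0.     -0.     -0.0085]
  d [-0.032  -0.0577  0.0045] r [-0.     -0.     -0.0085]
  d [-0.0312 -0.0582  0.0045] r [-0.     -0.     -0.0085]
-- [ 480. -130.  160.] 15
[[317.26110449 254.60879724]] {'vfov': 62.80490716065922, 'cx': 316.01109403817156, 'cy': 201.6822565085733, 'xyz': array([ 92.75293102, 623.01478406, 384.28800915]), 'attitude': array([-0.29602464,  0.00157233,  1.29076204])}
```

View pics/w1.png

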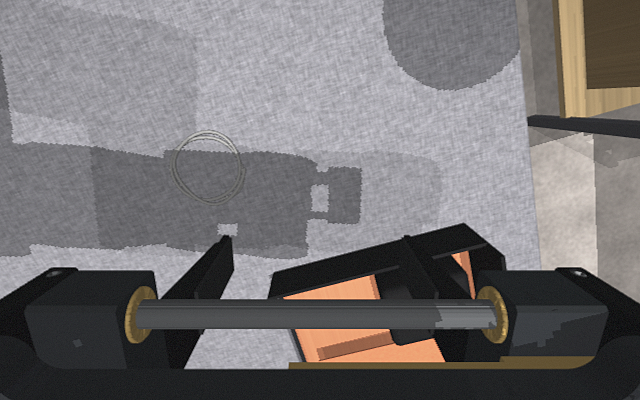

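The row was refused, so perhaps every field is required. I'll retry with complete rows.

Request:
arm_command(
  steps=[
    {"dx":-0.054,"dy":-0.035,"dz":0,"rx":0,"ry":0,"rz":-0.014,"claw":-0.25},
    {"dx":-0.054,"dy":-0.036,"dz":0,"rx":0,"ry":0,"rz":-0.014,"claw":-0.25},
    {"dx":-0.053,"dy":-0.037,"dz":0,"rx":0,"ry":0,"rz":-0.014,"claw":-0.25},
    {"dx":-0.052,"dy":-0.039,"dz":0,"rx":0,"ry":0,"rz":-0.014,"claw":-0.25},
    {"dx":-0.051,"dy":-0.04,"dz":0,"rx":0,"ry":0,"rz":-0.014,"claw":-0.25},
    {"dx":-0.05,"dy":-0.041,"dz":0,"rx":0,"ry":0,"rz":-0.014,"claw":-0.25},
    {"dx":-0.049,"dy":-0.042,"dz":0,"rx":0,"ry":0,"rz":-0.014,"claw":-0.25},
    {"dx":-0.048,"dy":-0.043,"dz":0,"rx":0,"ry":0,"rz":-0.014,"claw":-0.25},
    {"dx":-0.047,"dy":-0.044,"dz":0,"rx":0,"ry":0,"rz":-0.014,"claw":-0.25},
  ],
)

```text
t: 1.32
eef_pos: [486.8, 241.8, 213.5]
tcp_rot: [-3.141, -0.0, 3.071]
ft_force: [0.0, 1.6, -0.4]
opening: 0.623
```

```bash
python3 - <<'E'
from h import *
go(([480,-130,160],3.06))
E
```

```text
t 1.32 pos [486.8 241.8 213.5] rpy [-3.141e+00 -1.000e-04  3.071e+00] F [ 0.   1.6 -0.4] op 0.623
  d [-0.0035 -0.0663  0.0096] r [-0.0001 -0.      0.001 ]
  d [-0.0036 -0.0663  0.0096] r [-0.0001 -0.      0.001 ]
  d [-0.0037 -0.0663  0.0096] r [-0.0001 -0.      0.001 ]
  d [-0.0038 -0.0663  0.0096] r [-0.0001 -0.      0.001 ]
  d [-0.0039 -0.0663  0.0096] r [-0.0001 -0.      0.001 ]
  d [-0.004  -0.0663  0.0096] r [-0.0001 -0.      0.001 ]
  d [-0.0041 -0.0663  0.0096] r [-0.0001 -0.      0.001 ]
-- [ 480. -130.  160.] 7
```

Request:
arm_command(
  steps=[
    {"dx":-0.003,"dy":-0.066,"dz":0.009,"rx":0,"ry":0,"rz":0.001,"claw":-0.25},
    {"dx":-0.003,"dy":-0.066,"dz":0.009,"rx":0,"ry":0,"rz":0.001,"claw":-0.25},
    {"dx":-0.004,"dy":-0.066,"dz":0.009,"rx":0,"ry":0,"rz":0.001,"claw":-0.25},
    {"dx":-0.004,"dy":-0.066,"dz":0.009,"rx":0,"ry":0,"rz":0.001,"claw":-0.25},
    {"dx":-0.004,"dy":-0.066,"dz":0.009,"rx":0,"ry":0,"rz":0.001,"claw":-0.25},
    {"dx":-0.004,"dy":-0.066,"dz":0.009,"rx":0,"ry":0,"rz":0.001,"claw":-0.25},
    {"dx":-0.004,"dy":-0.064,"dz":0.009,"rx":0,"ry":0,"rz":0.001,"claw":-0.25},
    {"dx":0,"dy":0,"dz":0,"rx":0,"ry":0,"rz":0,"claw":-0.25},
  ],
)

```text
t: 2.33
eef_pos: [480.6, -141.3, 161.3]
tcp_rot: [-3.141, 0.002, 3.056]
ft_force: [-0.2, -0.0, -0.3]
opening: 0.627
```

```bash
python3 - <<'E'
from h import *
from cell import env
go()
c=env.get_calibration("wrist");s=env.state()
print(proj([[411,-132,45],[411,-132,36]],c))
p,d=env.read_camera("wrist");np.savez("/tmp/w2.npz",p=p,d=d);cv2.imwrite("pics/w2.png",p[:,:,::-1])
E
```

```text
t 2.33 pos [ 480.6 -141.3  161.3] rpy [-3.1412e+00  1.9000e-03  3.0561e+00] F [-0.2 -0.  -0.3] op 0.627
[[320.86166674 118.08175553]
 [320.72631828 117.57125516]]
```

View pics/w2.png

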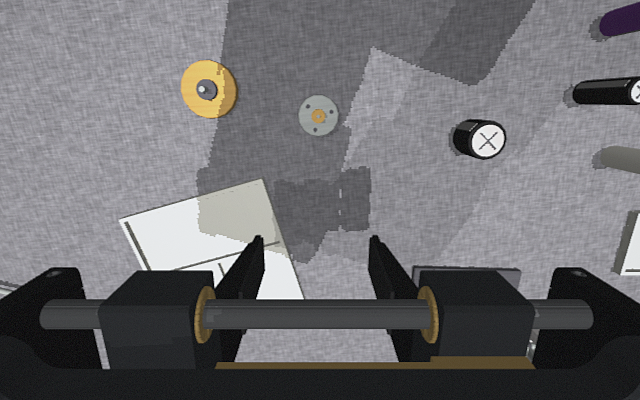

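Wrist view: motor disc at (318,115) with the pulley at (319,117), flywheel at (207,88), short capacitor top at (487,140).

```bash
python3 - <<'E'
from h import *
from cell import env
c=env.get_calibration("wrist"); p,d=load("/tmp/w2.npz"); h=cv2.cvtColor(p,cv2.COLOR_RGB2HSV)
m=(h[...,1]>90)&(h[...,2]>120); m[:,:300]=0;m[:,340:]=0;m[:100]=0;m[135:]=0
y,x=np.nonzero(m); uv=[x.mean(),y.mean()]; print(len(x),uv,ray(uv,c,45))
g=cv2.cvtColor(p,cv2.COLOR_RGB2GRAY)
ci=cv2.HoughCircles(g[80:150,280:360],cv2.HOUGH_GRADIENT,1,40,param1=100,param2=12,minRadius=15,maxRadius=26); print(ci)
if ci is not None:
    a=ci[0,0]; print(ray([a[0]+280,a[1]+80],c,36))
C=cloud(d,c); P=C[100:132,303:335].reshape(-1,3); P=P[(P[:,2]>30)&(P[:,2]<42)]; print(len(P),(P.min(0)+P.max(0))/2,np.ptp(P,axis=0))
# shortcap white top
m=((h[...,2]>190)&(h[...,1]<30)).astype(np.uint8); m[:,:465]=0;m[:,515:]=0;m[:110]=0;m[170:]=0
cn=max(cv2.findContours(m,0,2)[0],key=cv2.contourArea);print("short",ray(cv2.minEnclosingCircle(cn)[0],c,36))
E
```

```text
138 [np.float64(317.94202898550725), np.float64(115.59420289855072)] [[ 408.72768899 -132.88791201   45.        ]]
[[[37.5 34.5 19.6]]]
[[ 408.14518422 -133.18268858   36.        ]]
863 [ 409.19708342 -132.51321829   37.12568444] [27.9724102  28.80259305  6.42925362]
short [[442.71341697  16.00072092  36.        ]]
```

```bash
python3 - <<'E'
from h import *
go(([408.8,-132.9,85],3.06),([408.8,-132.9,9],3.06))
E
```

```text
t 2.38 pos [ 480.6 -139.9  161.5] rpy [-3.1414e+00  1.8000e-03  3.0571e+00] F [0.1 0.3 0.1] op 0.623
  d [0.0452 0.0006 0.0477] r [-0.      0.0006 -0.0009]
  d [0.0451 0.0006 0.0478] r [-0.      0.0006 -0.0009]
-- [ 409. -133.   85.] 2
  d [-0.     -0.      0.0475] r [-0. -0.  0.]
  d [-0.     -0.      0.0475] r [-0. -0.  0.]
-- [ 409. -133.    9.] 2
```

Request:
arm_command(
  steps=[
    {"dx":0.045,"dy":0.001,"dz":0.048,"rx":0,"ry":0,"rz":-0.001,"claw":-0.25},
    {"dx":0.045,"dy":0.001,"dz":0.048,"rx":0,"ry":0,"rz":-0.001,"claw":-0.25},
    {"dx":0,"dy":0,"dz":0,"rx":0,"ry":0,"rz":0,"claw":-0.25},
  ],
)

```text
t: 2.75
eef_pos: [408.0, -129.5, 83.6]
tcp_rot: [-3.141, 0.004, 3.063]
ft_force: [0.7, 0.7, 0.4]
opening: 0.624
```

```bash
python3 - <<'E'
from h import *
go(([408.8,-132.9,9],3.06))
E
```

```text
t 2.75 pos [ 408.  -129.5   83.6] rpy [-3.1412  0.0039  3.063 ] F [0.7 0.7 0.4] op 0.624
  d [-0.0005 -0.0021  0.0466] r [-0.0001  0.0012  0.001 ]
  d [-0.0006 -0.0021  0.0466] r [-0.0001  0.0012  0.001 ]
-- [ 409. -133.    9.] 2
```

Request:
arm_command(
  steps=[
    {"dx":0,"dy":-0.004,"dz":0.045,"rx":0,"ry":0.001,"rz":0.001,"claw":-0.25},
    {"dx":0,"dy":0,"dz":0.035,"rx":0,"ry":0.001,"rz":0,"claw":-0.25},
    {"dx":0,"dy":0,"dz":0,"rx":0,"ry":0,"rz":0,"claw":-0.25},
  ],
)

```text
t: 3.12
eef_pos: [412.7, -131.9, 20.8]
tcp_rot: [-3.139, 0.007, 3.065]
ft_force: [0.6, 0.3, 0.8]
opening: 0.627
```

```bash
python3 - <<'E'
from h import *
go(([408.8,-132.9,9],3.06))
E
```

```text
t 3.12 pos [ 412.7 -131.9   20.8] rpy [-3.1388  0.007   3.0647] F [0.6 0.3 0.8] op 0.627
  d [ 0.0048 -0.0016  0.0147] r [-0.0018  0.0045  0.003 ]
-- [ 409. -133.    9.] 1
```

Request:
arm_command(
  steps=[
    {"dx":0.005,"dy":-0.002,"dz":0.0145,"rx":-0.002,"ry":0.005,"rz":0.003,"claw":-0.25},
    {"dx":0,"dy":0,"dz":0,"rx":0,"ry":0,"rz":0,"claw":-0.25},
  ],
)

```text
t: 3.38
eef_pos: [410.2, -133.1, 10.4]
tcp_rot: [-3.141, 0.002, 3.061]
ft_force: [0.1, 0.2, -0.2]
opening: 0.622
```

```bash
python3 - <<'E'
from h import *
go(([408.8,-132.9,9],3.06))
from cell import env;print(env.state()['joints'].round(2))
E
```

```text
t 3.38 pos [ 410.2 -133.1   10.4] rpy [-3.1410e+00  1.7000e-03  3.0611e+00] F [ 0.1  0.2 -0.2] op 0.622
  d [0.0017 0.0002 0.0017] r [-0.0004  0.0011  0.0007]
-- [ 409. -133.    9.] 1
[-0.47  0.59  2.21  0.    0.34 -1.96]
```

Request:
arm_command(
  steps=[
    {"dx":0.001,"dy":0,"dz":0.0015,"rx":0,"ry":0,"rz":0,"claw":1},
    {"dx":0,"dy":0,"dz":0,"rx":0,"ry":0,"rz":0,"claw":1},
    {"dx":0,"dy":0,"dz":0,"rx":0,"ry":0,"rz":0,"claw":1},
    {"dx":0,"dy":0,"dz":0,"rx":0,"ry":0,"rz":0,"claw":1},
  ],
)

```text
t: 3.88
eef_pos: [410.0, -133.4, 10.5]
tcp_rot: [-3.14, 0.004, 3.061]
ft_force: [0.2, 0.2, -0.4]
opening: 0.371
```

```bash
python3 - <<'E'
from h import *
a=-np.radians(4.69); o=np.array([578.7,268.3]); R=np.array([[np.cos(a),-np.sin(a)],[np.sin(a),np.cos(a)]])
print("bays",o+R@[0,32],o+R@[0,-47])
b=np.radians(11.27); o=np.array([556.2,-260.8]); R=np.array([[np.cos(b),-np.sin(b)],[np.sin(b),np.cos(b)]])
print("sq",o+R@[-39,0],o+R@[37,-38.5],o+R@[37,38.5])
go(([415,-130,90],3.06),([480,-40,110],3.06),([582,300,80],3.06))
E
```

```text
bays [581.31646596 300.19285352] [574.85706562 221.45737139]
sq [ 517.95203227 -268.42187408] [ 600.01069124 -291.32660042] [ 584.96237574 -215.81138209]
t 3.88 pos [ 410.  -133.4   10.5] rpy [-3.14    0.004   3.0609] F [ 0.2  0.2 -0.4] op 0.371
  d [-0.0032  0.0023 -0.0497] r [-0.0005  0.0013  0.0003]
  d [-0.0031  0.0023 -0.0497] r [-0.0005  0.0013  0.0003]
-- [ 415. -130.   90.] 2
  d [-0.0239  0.0396 -0.0083] r [ 0. -0. -0.]
  d [-0.0239  0.0396 -0.0083] r [ 0. -0. -0.]
  d [-0.0239  0.0396 -0.0083] r [ 0. -0. -0.]
-- [480. -40. 110.] 3
  d [-0.0132  0.062   0.0054] r [ 0.  0. -0.]
  d [-0.0132  0.062   0.0054] r [ 0.  0. -0.]
  d [-0.0132  0.062   0.0054] r [ 0.  0. -0.]
  d [-0.0132  0.062   0.0054] r [ 0.  0. -0.]
  d [-0.0132  0.062   0.0054] r [ 0.  0. -0.]
  d [-0.0132  0.062   0.0054] r [ 0.  0. -0.]
  d [-0.0132  0.062   0.0054] r [ 0.  0. -0.]
-- [582. 300.  80.] 7
```

Request:
arm_command(
  steps=[
    {"dx":-0.003,"dy":0.002,"dz":-0.04,"rx":0,"ry":0.001,"rz":0,"claw":1},
    {"dx":-0.003,"dy":0.002,"dz":-0.055,"rx":0,"ry":0.001,"rz":0,"claw":1},
    {"dx":-0.02,"dy":0.04,"dz":-0.015,"rx":0,"ry":0,"rz":0,"claw":1},
    {"dx":-0.024,"dy":0.04,"dz":-0.005,"rx":0,"ry":0,"rz":0,"claw":1},
    {"dx":-0.024,"dy":0.045,"dz":0,"rx":0,"ry":0,"rz":0,"claw":1},
    {"dx":-0.013,"dy":0.06,"dz":0,"rx":0,"ry":0,"rz":0,"claw":1},
    {"dx":-0.013,"dy":0.06,"dz":0,"rx":0,"ry":0,"rz":0,"claw":1},
    {"dx":-0.013,"dy":0.06,"dz":0,"rx":0,"ry":0,"rz":0,"claw":1},
    {"dx":-0.013,"dy":0.06,"dz":0,"rx":0,"ry":0,"rz":0,"claw":1},
  ],
)

```text
t: 5.0
eef_pos: [537.6, 159.0, 105.6]
tcp_rot: [-3.141, 0.0, 3.054]
ft_force: [1.0, -0.6, -1.1]
opening: 0.375
```

```bash
python3 - <<'E'
from h import *
go(([581.3,300.2,60],3.06))
E
```

```text
t 5.0 pos [537.6 159.  105.6] rpy [-3.1407e+00  1.0000e-04  3.0542e+00] F [ 1.  -0.6 -1.1] op 0.375
  d [-0.013   0.0602  0.0189] r [-0.0002  0.     -0.0012]
  d [-0.0131  0.0602  0.019 ] r [-0.0002  0.     -0.0012]
  d [-0.0132  0.0602  0.019 ] r [-0.0002  0.     -0.0012]
-- [581. 300.  60.] 3
```

Request:
arm_command(
  steps=[
    {"dx":-0.013,"dy":0.06,"dz":0.019,"rx":0,"ry":0,"rz":-0.001,"claw":1},
    {"dx":-0.013,"dy":0.055,"dz":0.019,"rx":0,"ry":0,"rz":-0.001,"claw":1},
    {"dx":-0.013,"dy":0.05,"dz":0.015,"rx":0,"ry":0,"rz":-0.001,"claw":1},
    {"dx":0,"dy":0,"dz":0,"rx":0,"ry":0,"rz":0,"claw":1},
  ],
)

```text
t: 5.5
eef_pos: [580.4, 295.2, 60.8]
tcp_rot: [-3.14, -0.0, 3.063]
ft_force: [-0.6, -0.7, -0.7]
opening: 0.376
```

```bash
python3 - <<'E'
from h import *
from cell import env
go(([581.3,300.2,14.5],3.06))
c=env.get_calibration("wrist")
p,d=env.read_camera("wrist");np.savez("/tmp/w3.npz",p=p,d=d);cv2.imwrite("pics/w3.png",p[:,:,::-1])
p,d=env.read_camera("top");cv2.imwrite("pics/t3.png",cv2.resize(p[100:220,130:280],None,fx=5,fy=5)[:,:,::-1])
E
```

```text
t 5.5 pos [580.4 295.2  60.8] rpy [-3.1404e+00 -3.0000e-04  3.0626e+00] F [-0.6 -0.7 -0.7] op 0.376
  d [-0.0007  0.0064  0.0579] r [-0.0008 -0.0002  0.0017]
-- [581. 300.  14.] 1
```

View pics/w3.png

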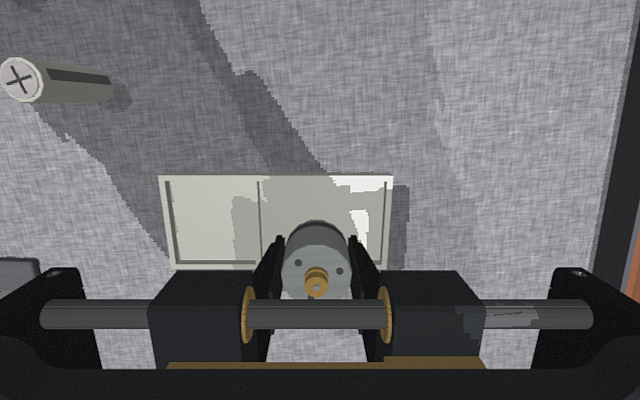

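View pics/t3.png

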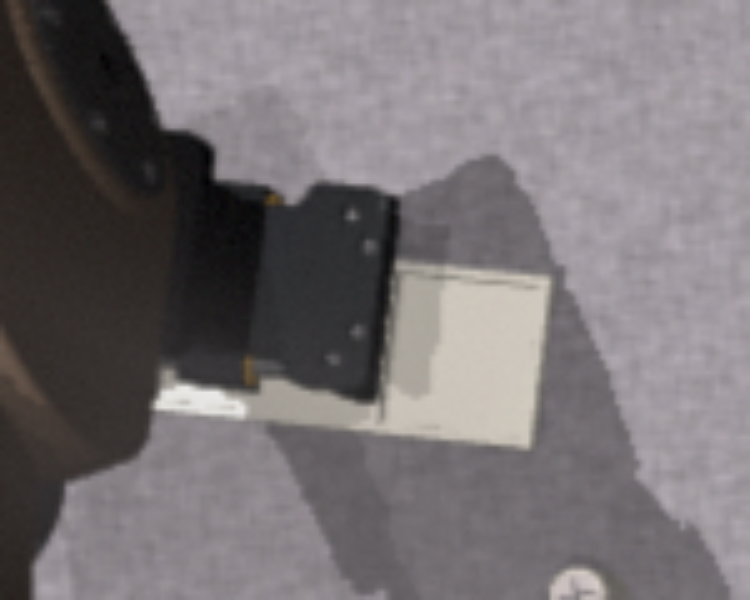

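Wrist view: motor held at (316,265) over the larger bay, near tray rim from (160,176) to (393,176), divider at (260,182). I'll check the tray pose against this.

```bash
python3 - <<'E'
from h import *
from cell import env
c=env.get_calibration("wrist")
print(ray([[160,176],[393,176],[260,180]],c,10).round(1))
a=-np.radians(4.69); o=np.array([578.7,268.3]); R=np.array([[np.cos(a),-np.sin(a)],[np.sin(a),np.cos(a)]])
for q in [(-36,-81),(-36,81),(-36,-15)]: print(o+R@q)
E
```

```text
[[537.1 187.5  10. ]
 [549.9 348.1  10. ]
 [545.4 256.1  10. ]]
[536.19761032 190.51473873]
[549.44346926 351.97230969]
[541.59407137 256.29374912]
```

Request:
arm_command(
  steps=[
    {"dx":-0.001,"dy":0.004,"dz":0.03,"rx":-0.001,"ry":0,"rz":0.001,"claw":1},
    {"dx":0,"dy":0,"dz":0.018,"rx":0,"ry":0,"rz":0,"claw":1},
    {"dx":0,"dy":0,"dz":0,"rx":0,"ry":0,"rz":0,"claw":1},
  ],
)

```text
t: 5.98
eef_pos: [581.3, 293.3, 23.9]
tcp_rot: [3.141, 0.0, 3.057]
ft_force: [-0.3, -0.7, -1.0]
opening: 0.371
```

Request:
arm_command(
  steps=[
    {"dx":0,"dy":0.007,"dz":0.003,"rx":0.001,"ry":0,"rz":0,"claw":1},
    {"dx":0,"dy":0.002,"dz":0.006,"rx":0,"ry":0,"rz":0,"claw":1},
    {"dx":0,"dy":0,"dz":0.001,"rx":0,"ry":0,"rz":0,"claw":1},
  ],
)

```text
t: 6.35
eef_pos: [582.8, 300.5, 17.3]
tcp_rot: [-3.141, 0.002, 3.056]
ft_force: [-0.1, 0.3, -1.5]
opening: 0.373
```

Request:
arm_command(
  steps=[
    {"dx":0.001,"dy":-0.001,"dz":0.004,"rx":0,"ry":0,"rz":0,"claw":1},
    {"dx":0,"dy":0,"dz":0.001,"rx":0,"ry":0,"rz":0,"claw":1},
    {"dx":0,"dy":0,"dz":0,"rx":0,"ry":0,"rz":0,"claw":1},
  ],
)

```text
t: 6.72
eef_pos: [581.8, 299.7, 13.5]
tcp_rot: [-3.141, 0.002, 3.056]
ft_force: [0.3, -0.5, 0.3]
opening: 0.371
```

Request:
arm_command(
  steps=[
    {"dx":0,"dy":0,"dz":0.0005,"rx":0,"ry":0,"rz":0,"claw":1},
    {"dx":0,"dy":0,"dz":0,"rx":0,"ry":0,"rz":0,"claw":-0.15},
    {"dx":0,"dy":0,"dz":0,"rx":0,"ry":0,"rz":0,"claw":-0.15},
    {"dx":0,"dy":0,"dz":0,"rx":0,"ry":0,"rz":0,"claw":-0.15},
  ],
)

```text
t: 7.22
eef_pos: [582.2, 299.9, 13.5]
tcp_rot: [-3.142, 0.004, 3.056]
ft_force: [0.3, -0.3, -0.5]
opening: 0.566
```

Request:
arm_command(
  steps=[
    {"dx":0,"dy":0,"dz":-0.03,"rx":0,"ry":0,"rz":0,"claw":-0.15},
    {"dx":0,"dy":0,"dz":-0.05,"rx":0,"ry":0,"rz":0,"claw":-0.15},
    {"dx":0,"dy":0,"dz":-0.05,"rx":0,"ry":0,"rz":0,"claw":-0.15},
  ],
)

```text
t: 7.6
eef_pos: [580.6, 299.4, 116.6]
tcp_rot: [-3.139, -0.002, 3.056]
ft_force: [0.3, 0.1, -0.1]
opening: 0.572
```

```bash
python3 - <<'E'
from h import *
from cell import env
go(([500,130,150],3.06))
p,d=env.read_camera("scene");cv2.imwrite("pics/s4.png",p[:,:,::-1])
E
```

```text
t 7.6 pos [580.6 299.4 116.6] rpy [-3.1387e+00 -2.2000e-03  3.0558e+00] F [ 0.3  0.1 -0.1] op 0.572
  d [ 0.0206 -0.0549 -0.0102] r [-0.0005 -0.0003 -0.0007]
  d [ 0.0206 -0.0549 -0.0103] r [-0.0005 -0.0003 -0.0007]
  d [ 0.0207 -0.0549 -0.0103] r [-0.0005 -0.0003 -0.0007]
  d [ 0.0207 -0.0548 -0.0104] r [-0.0005 -0.0003 -0.0007]
-- [500. 130. 150.] 4
```

View pics/s4.png

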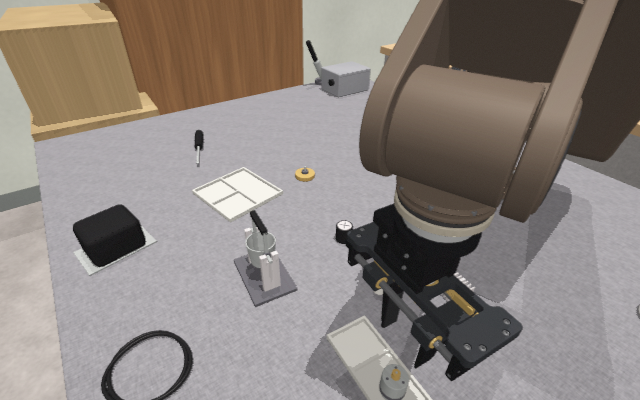

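The motor stands upright in the larger bay, at about (394,380) in the scene view. Next is the tall capacitor.

Request:
arm_command(
  steps=[
    {"dx":0.02,"dy":-0.05,"dz":-0.01,"rx":0,"ry":0,"rz":0,"claw":0.05},
    {"dx":0.02,"dy":-0.055,"dz":-0.01,"rx":0,"ry":0,"rz":-0.001,"claw":0.05},
    {"dx":0.02,"dy":-0.055,"dz":-0.01,"rx":0,"ry":0,"rz":-0.001,"claw":0.05},
    {"dx":0.02,"dy":-0.05,"dz":-0.01,"rx":0,"ry":0,"rz":0,"claw":0.05},
    {"dx":0,"dy":0,"dz":0,"rx":0,"ry":0,"rz":0,"claw":0.05},
  ],
)

```text
t: 8.28
eef_pos: [502.7, 134.4, 155.6]
tcp_rot: [3.14, 0.009, 3.06]
ft_force: [-0.2, 0.4, 0.0]
opening: 0.478
```

```bash
python3 - <<'E'
from h import *
from cell import env
go()
c=env.get_calibration("wrist"); print(proj([[409.5,121,60]],c))
p,d=env.read_camera("wrist");np.savez("/tmp/w4.npz",p=p,d=d,c=c);cv2.imwrite("pics/w4.png",p[:,:,::-1])
E
```

```text
t 8.28 pos [502.7 134.4 155.6] rpy [3.1398 0.0088 3.0604] F [-0.2  0.4  0. ] op 0.478
[[289.38835194  89.4408482 ]]
```

View pics/w4.png

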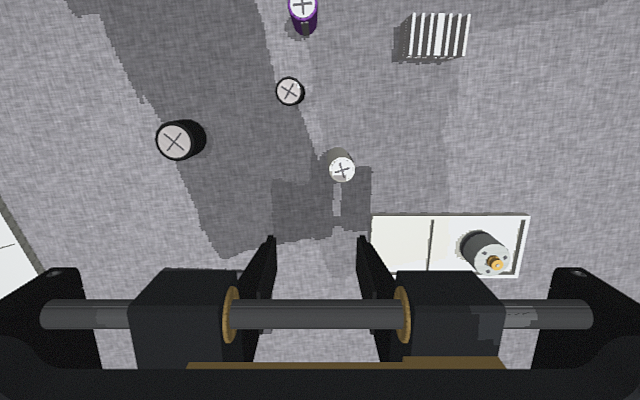

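Wrist view: the black tall capacitor's top is at (290,91), with white at (342,169) and purple at (303,8). The heat sink is at (437,35) and the short capacitor at (175,141). The motor stands upright in its bay.

```bash
python3 - <<'E'
from h import *
z=np.load("/tmp/w4.npz",allow_pickle=True); p,d,c=z['p'],z['d'],z['c'].item(); h=cv2.cvtColor(p,cv2.COLOR_RGB2HSV)
def top(q,zz,thr=150):
    m=((h[...,2]>thr)&(h[...,1]<40)).astype(np.uint8); n=np.zeros_like(m); n[q[1]:q[3],q[0]:q[2]]=m[q[1]:q[3],q[0]:q[2]]
    n=cv2.morphologyEx(n,cv2.MORPH_CLOSE,np.ones((5,5)))
    cn=max(cv2.findContours(n,0,2)[0],key=cv2.contourArea); (x,y),(w,hh),_=cv2.fitEllipse(cv2.convexHull(cn)); print((x,y),w,hh,ray([x,y],c,zz).round(1))
for zz,q in ((60,(272,74,308,108)),(36,(152,116,196,162))):
    for t in (170,190): top(q,zz,t)
C=cloud(d,c); S=C[5:62,395:475]; M=(S[...,2]>34)&(S[...,2]<46); P=S[M].astype(np.float32)
r=cv2.minAreaRect(P[:,:2].copy()); print("hs",r,len(P))
go()
E
```

```text
(290.22637939453125, 85.86375427246094) 31.311595916748047 33.95366287231445 [[407.  121.9  60. ]]
(288.39642333984375, 90.38641357421875) 22.316862106323242 23.78136444091797 [[410.1 120.2  60. ]]
(170.74868774414062, 142.07156372070312) 33.154056549072266 38.950984954833984 [[443.7  11.3  36. ]]
(172.42825317382812, 140.7711944580078) 28.784753799438477 35.80579376220703 [[442.7  13.   36. ]]
hs ((377.43133544921875, 241.2553253173828), (45.50754165649414, 30.376909255981445), 84.15859985351562) 1712
t 8.32 pos [503.4 135.3 155.4] rpy [3.1396 0.0092 3.061 ] F [ 0.2 -0.3  0.4] op 0.474
```

```bash
python3 - <<'E'
from h import *
go(([410,120.8,90],3.06),([410,120.8,25],3.06),step=50)
E
```

```text
t 8.32 pos [503.4 135.3 155.4] rpy [3.1396 0.0092 3.061 ] F [ 0.2 -0.3  0.4] op 0.474
  d [ 0.0386 -0.0092  0.0269] r [0.0004 0.002  0.0002]
  d [ 0.0385 -0.0092  0.027 ] r [0.0004 0.002  0.0002]
  d [ 0.0384 -0.0092  0.0271] r [0.0004 0.002  0.0002]
-- [410. 121.  90.] 3
  d [0.     0.     0.0406] r [-0. -0.  0.]
  d [0.     0.     0.0406] r [-0. -0.  0.]
-- [410. 121.  25.] 2
```

Request:
arm_command(
  steps=[
    {"dx":0.039,"dy":-0.009,"dz":0.025,"rx":0,"ry":0.002,"rz":0,"claw":0.05},
    {"dx":0.039,"dy":-0.009,"dz":0.025,"rx":0,"ry":0.002,"rz":0,"claw":0.05},
    {"dx":0.034,"dy":-0.008,"dz":0.025,"rx":0,"ry":0.002,"rz":0,"claw":0.05},
    {"dx":0,"dy":0,"dz":0,"rx":0,"ry":0,"rz":0,"claw":0.05},
  ],
)

```text
t: 8.82
eef_pos: [413.3, 124.5, 92.4]
tcp_rot: [3.139, 0.002, 3.063]
ft_force: [1.4, 1.0, 0.3]
opening: 0.47
```

```bash
python3 - <<'E'
from h import *
go(([410,120.8,70],3.06),([410,120.8,25],3.06),step=50)
E
```

```text
t 8.82 pos [413.3 124.5  92.4] rpy [3.1386e+00 2.3000e-03 3.0629e+00] F [1.4 1.  0.3] op 0.47
  d [ 0.0038 -0.0051  0.028 ] r [0.0019 0.0014 0.0018]
-- [410. 121.  70.] 1
  d [-0.     -0.      0.0563] r [-0. -0.  0.]
-- [410. 121.  25.] 1
```

Request:
arm_command(
  steps=[
    {"dx":0.005,"dy":-0.005,"dz":0.022,"rx":0.002,"ry":0.002,"rz":0.002,"claw":0.05},
    {"dx":0,"dy":0,"dz":0,"rx":0,"ry":0,"rz":0,"claw":0.05},
  ],
)

```text
t: 9.07
eef_pos: [412.2, 122.3, 75.1]
tcp_rot: [3.141, 0.002, 3.061]
ft_force: [0.3, -0.5, 0.9]
opening: 0.474
```

Request:
arm_command(
  steps=[
    {"dx":0.003,"dy":-0.002,"dz":0.03,"rx":0,"ry":0.001,"rz":0,"claw":0.05},
    {"dx":0.001,"dy":0,"dz":0.032,"rx":0,"ry":0.001,"rz":0,"claw":0.05},
    {"dx":0,"dy":0,"dz":0,"rx":0,"ry":0,"rz":0,"claw":0.05},
  ],
)

```text
t: 9.45
eef_pos: [414.3, 122.8, 26.4]
tcp_rot: [3.139, 0.006, 3.062]
ft_force: [-0.5, 0.6, -0.1]
opening: 0.472
```

Request:
arm_command(
  steps=[
    {"dx":0.0055,"dy":-0.002,"dz":0.002,"rx":0.002,"ry":0.004,"rz":0,"claw":0.05},
    {"dx":0.001,"dy":-0.001,"dz":0,"rx":0,"ry":0,"rz":0,"claw":0.05},
    {"dx":0,"dy":0,"dz":0,"rx":0,"ry":0,"rz":0,"claw":0.05},
  ],
)

```text
t: 9.82
eef_pos: [410.6, 121.2, 27.1]
tcp_rot: [-3.141, 0.003, 3.063]
ft_force: [0.2, 0.1, -0.5]
opening: 0.473
```

Request:
arm_command(
  steps=[
    {"dx":0,"dy":0,"dz":0,"rx":0,"ry":0,"rz":0,"claw":1},
    {"dx":0,"dy":0,"dz":0,"rx":0,"ry":0,"rz":0,"claw":1},
    {"dx":0,"dy":0,"dz":0,"rx":0,"ry":0,"rz":0,"claw":1},
    {"dx":0,"dy":0,"dz":0,"rx":0,"ry":0,"rz":0,"claw":1},
  ],
)

```text
t: 10.32
eef_pos: [410.9, 121.3, 27.8]
tcp_rot: [-3.142, 0.004, 3.062]
ft_force: [-0.3, -0.2, 0.1]
opening: 0.228
```

```bash
python3 - <<'E'
from h import *
go(([412,121,140],3.06),([575,220.5,100],3.06))
E
```

```text
t 10.32 pos [410.9 121.3  27.8] rpy [-3.1416  0.0041  3.0625] F [-0.3 -0.2  0.1] op 0.228
  d [-0.0007 -0.0001 -0.0468] r [-0.      0.0009  0.0005]
  d [-0.0006 -0.0001 -0.0468] r [-0.      0.0009  0.0005]
  d [-0.0005 -0.0001 -0.0468] r [-0.      0.0009  0.0005]
-- [412. 121. 140.] 3
  d [-0.0482  0.0351  0.0125] r [ 0.  0. -0.]
  d [-0.0482  0.0351  0.0125] r [ 0.  0. -0.]
  d [-0.0482  0.0351  0.0125] r [ 0.  0. -0.]
  d [-0.0482  0.0351  0.0125] r [ 0.  0. -0.]
-- [575. 220. 100.] 4
```

Request:
arm_command(
  steps=[
    {"dx":0,"dy":0,"dz":-0.04,"rx":0,"ry":0.001,"rz":0,"claw":1},
    {"dx":0,"dy":0,"dz":-0.05,"rx":0,"ry":0.001,"rz":0,"claw":1},
    {"dx":0,"dy":0,"dz":-0.05,"rx":0,"ry":0.001,"rz":0,"claw":1},
    {"dx":-0.04,"dy":0.03,"dz":0,"rx":0,"ry":0,"rz":0,"claw":1},
    {"dx":-0.048,"dy":0.035,"dz":0,"rx":0,"ry":0,"rz":0,"claw":1},
    {"dx":-0.048,"dy":0.035,"dz":0.01,"rx":0,"ry":0,"rz":0,"claw":1},
    {"dx":-0.045,"dy":0.03,"dz":0.01,"rx":0,"ry":0,"rz":0,"claw":1},
    {"dx":0,"dy":0,"dz":0,"rx":0,"ry":0,"rz":0,"claw":1},
  ],
)

```text
t: 11.32
eef_pos: [566.8, 216.1, 126.4]
tcp_rot: [-3.142, -0.002, 3.062]
ft_force: [-0.1, 0.1, -0.1]
opening: 0.227
```

```bash
python3 - <<'E'
from h import *
from cell import env
go(([575,220.3,60],3.06))
p,d=env.read_camera("wrist");cv2.imwrite("pics/w5.png",p[:,:,::-1])
E
```

```text
t 11.32 pos [566.8 216.1 126.4] rpy [-3.1416e+00 -2.0000e-03  3.0615e+00] F [-0.1  0.1 -0.1] op 0.227
  d [-0.005   0.003   0.0415] r [-0.     -0.0006  0.0005]
  d [-0.0049  0.003   0.0415] r [-0.     -0.0006  0.0005]
-- [575. 220.  60.] 2
```

View pics/w5.png

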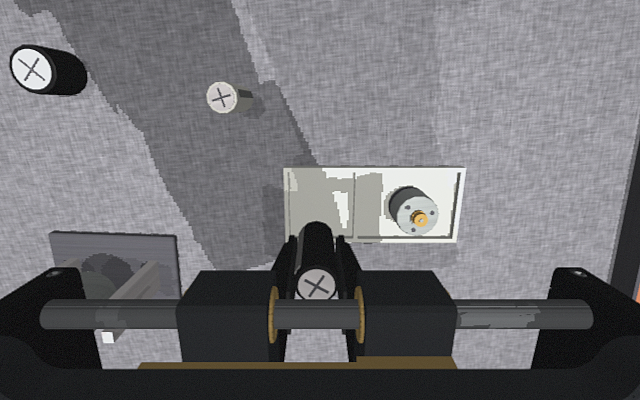

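The tall capacitor is held at (317,290) over the smaller bay, with the motor upright at (414,210). Now I'll lower it.

Request:
arm_command(
  steps=[
    {"dx":-0.007,"dy":0.004,"dz":0.04,"rx":0,"ry":-0.001,"rz":0,"claw":1},
    {"dx":-0.004,"dy":0.002,"dz":0.045,"rx":0,"ry":0,"rz":0,"claw":1},
    {"dx":0,"dy":0,"dz":0.02,"rx":0,"ry":0,"rz":0,"claw":1},
    {"dx":0,"dy":0,"dz":0,"rx":0,"ry":0,"rz":0,"claw":1},
  ],
)

```text
t: 11.88
eef_pos: [572.2, 218.1, 42.2]
tcp_rot: [-3.141, -0.002, 3.061]
ft_force: [0.1, 0.0, 0.0]
opening: 0.222
```

Request:
arm_command(
  steps=[
    {"dx":-0.003,"dy":0.002,"dz":0.009,"rx":0,"ry":-0.001,"rz":0,"claw":1},
    {"dx":-0.001,"dy":0.001,"dz":0.004,"rx":0,"ry":0,"rz":0,"claw":1},
    {"dx":0,"dy":0,"dz":0,"rx":0,"ry":0,"rz":0,"claw":1},
  ],
)

```text
t: 12.25
eef_pos: [576.6, 220.4, 34.0]
tcp_rot: [3.141, 0.003, 3.061]
ft_force: [-0.0, -0.3, 0.0]
opening: 0.224
```

Request:
arm_command(
  steps=[
    {"dx":0.001,"dy":0,"dz":0.003,"rx":0,"ry":0.001,"rz":0,"claw":1},
    {"dx":0,"dy":0,"dz":0.001,"rx":0,"ry":0.001,"rz":0,"claw":1},
    {"dx":0,"dy":0,"dz":0,"rx":0,"ry":0,"rz":0,"claw":1},
  ],
)

```text
t: 12.62
eef_pos: [575.9, 220.6, 31.3]
tcp_rot: [3.141, 0.001, 3.061]
ft_force: [-1.2, 0.8, -0.8]
opening: 0.225
```

Request:
arm_command(
  steps=[
    {"dx":0,"dy":0,"dz":0.001,"rx":0,"ry":0,"rz":0,"claw":1},
    {"dx":0,"dy":0,"dz":0,"rx":0,"ry":0,"rz":0,"claw":1},
  ],
)

```text
t: 12.88
eef_pos: [576.1, 220.6, 30.8]
tcp_rot: [3.141, 0.001, 3.061]
ft_force: [0.6, -0.1, -1.0]
opening: 0.224
```

Request:
arm_command(
  steps=[
    {"dx":0,"dy":0,"dz":0.0005,"rx":0,"ry":0,"rz":0,"claw":0.8},
    {"dx":0,"dy":0,"dz":0,"rx":0,"ry":0,"rz":0,"claw":0.3},
    {"dx":0,"dy":0,"dz":0,"rx":0,"ry":0,"rz":0,"claw":0.15},
    {"dx":0,"dy":0,"dz":0,"rx":0,"ry":0,"rz":0,"claw":0.15},
  ],
)

```text
t: 13.38
eef_pos: [576.2, 220.6, 30.6]
tcp_rot: [3.141, 0.001, 3.061]
ft_force: [0.3, -0.4, 0.5]
opening: 0.416
```

Request:
arm_command(
  steps=[
    {"dx":0,"dy":0,"dz":-0.02,"rx":0,"ry":0,"rz":0,"claw":0.15},
    {"dx":0,"dy":0,"dz":-0.05,"rx":0,"ry":0,"rz":0,"claw":0.15},
    {"dx":0,"dy":0,"dz":-0.06,"rx":0,"ry":0,"rz":0,"claw":0.15},
    {"dx":0,"dy":0,"dz":-0.06,"rx":0,"ry":0,"rz":0,"claw":-0.1},
  ],
)

```text
t: 13.88
eef_pos: [574.7, 220.1, 186.4]
tcp_rot: [-3.141, -0.004, 3.061]
ft_force: [0.6, 1.0, -0.6]
opening: 0.483
```

```bash
python3 - <<'E'
from h import *
from cell import env
go(([590,100,220],2.3),([530,15,200],1.45))
p,d=env.read_camera("wrist");cv2.imwrite("pics/w6.png",p[:,:,::-1])
p,d=env.read_camera("scene");cv2.imwrite("pics/s6.png",p[:,:,::-1])
E
```

```text
t 13.88 pos [574.7 220.1 186.4] rpy [-3.1407 -0.004   3.0607] F [ 0.6  1.  -0.6] op 0.483
  d [-0.0062 -0.0296 -0.0084] r [-0.0003 -0.0004  0.0969]
  d [-0.0106 -0.0283 -0.0084] r [-0.0003 -0.0004  0.0969]
  d [-0.0148 -0.0264 -0.0084] r [-0.0003 -0.0004  0.0969]
  d [-0.0186 -0.0238 -0.0084] r [-0.0003 -0.0004  0.0969]
  d [-0.022  -0.0207 -0.0084] r [-0.0003 -0.0004  0.0969]
-- [590. 100. 220.] 5
  d [-0.0049 -0.0211  0.0042] r [-0.     -0.      0.0902]
  d [-0.0078 -0.0202  0.0042] r [-0.     -0.      0.0902]
  d [-0.0106 -0.0189  0.0042] r [-0.     -0.      0.0902]
  d [-0.0132 -0.0172  0.0042] r [-0.     -0.      0.0902]
  d [-0.0155 -0.0152  0.0042] r [-0.     -0.      0.0902]
  d [-0.0174 -0.0129  0.0042] r [-0.     -0.      0.0902]
-- [530.  15. 200.] 6
```

View pics/w6.png

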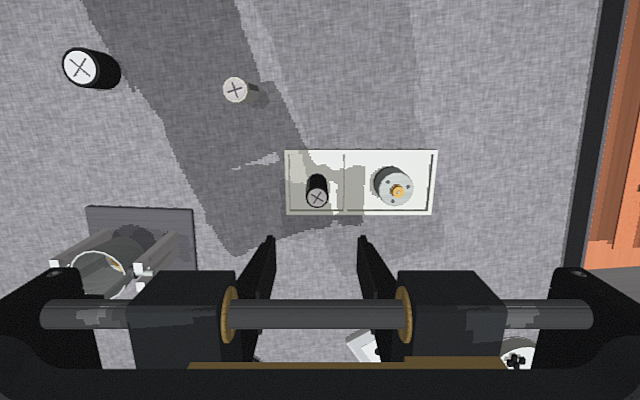

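View pics/s6.png

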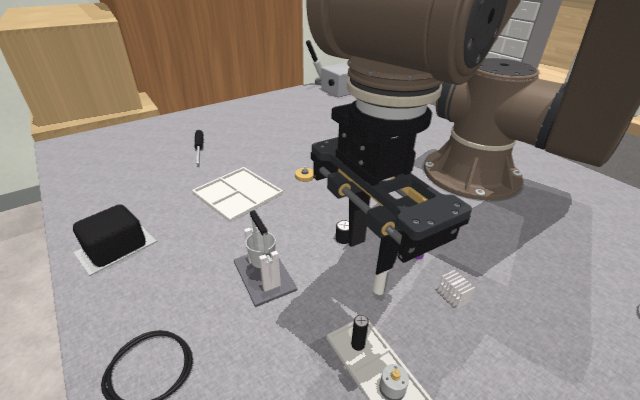

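Scene view: the capacitor (360,333) and motor (394,380) both stand upright in the long tray, so that kit is done. Now the basket.

```bash
python3 - <<'E'
from h import *
go(([621,-40,220],1.45))
E
```

```text
t 13.97 pos [576.8 220.8 190.3] rpy [3.1395 0.0045 3.0609] F [ 0.2  0.1 -0.5] op 0.53
  d [-0.0082 -0.032  -0.0037] r [3.000e-04 1.000e-04 1.026e-01]
  d [-0.0132 -0.0303 -0.0037] r [3.000e-04 1.000e-04 1.026e-01]
  d [-0.0179 -0.0278 -0.0037] r [3.000e-04 1.000e-04 1.026e-01]
  d [-0.0221 -0.0246 -0.0037] r [3.000e-04 1.000e-04 1.026e-01]
  d [-0.0258 -0.0207 -0.0037] r [3.000e-04 1.000e-04 1.026e-01]
  d [-0.0288 -0.0163 -0.0037] r [3.000e-04 1.000e-04 1.026e-01]
  d [-0.031  -0.0115 -0.0037] r [3.000e-04 1.000e-04 1.026e-01]
  d [-0.0324 -0.0064 -0.0037] r [3.000e-04 1.000e-04 1.026e-01]
  d [-0.033  -0.0011 -0.0037] r [3.000e-04 1.000e-04 1.026e-01]
  d [-0.0328  0.0042 -0.0037] r [3.000e-04 1.000e-04 1.026e-01]
-- [621. -40. 220.] 10
```

Request:
arm_command(
  steps=[
    {"dx":-0.008,"dy":-0.032,"dz":-0.006,"rx":0,"ry":0,"rz":0.103,"claw":-0.1},
    {"dx":-0.013,"dy":-0.03,"dz":-0.006,"rx":0,"ry":0,"rz":0.103,"claw":0.05},
    {"dx":-0.018,"dy":-0.028,"dz":-0.006,"rx":0,"ry":0,"rz":0.103,"claw":0.2},
    {"dx":-0.022,"dy":-0.025,"dz":-0.006,"rx":0,"ry":0,"rz":0.103,"claw":0.2},
    {"dx":-0.026,"dy":-0.021,"dz":-0.004,"rx":0,"ry":0,"rz":0.103,"claw":0.2},
    {"dx":-0.029,"dy":-0.016,"dz":-0.004,"rx":0,"ry":0,"rz":0.103,"claw":0.2},
    {"dx":-0.031,"dy":-0.0115,"dz":-0.004,"rx":0,"ry":0,"rz":0.103,"claw":0.2},
    {"dx":-0.032,"dy":-0.006,"dz":-0.004,"rx":0,"ry":0,"rz":0.103,"claw":0.2},
    {"dx":-0.033,"dy":-0.001,"dz":-0.004,"rx":0,"ry":0,"rz":0.103,"claw":0.2},
    {"dx":-0.033,"dy":0.004,"dz":-0.004,"rx":0,"ry":0,"rz":0.1,"claw":0.2},
  ],
)

```text
t: 15.22
eef_pos: [612.7, -47.5, 232.8]
tcp_rot: [3.136, -0.003, 1.399]
ft_force: [0.1, 0.3, -0.7]
opening: 0.4
```

Request:
arm_command(
  steps=[
    {"dx":0,"dy":0,"dz":0,"rx":0,"ry":0,"rz":0,"claw":0.2},
  ],
)

```text
t: 15.35
eef_pos: [612.6, -48.9, 233.0]
tcp_rot: [3.136, -0.003, 1.396]
ft_force: [-0.0, 1.1, -0.3]
opening: 0.399
```

```bash
python3 - <<'E'
from h import *
from cell import env
go(([627,14,200],1.45))
c=env.get_calibration("wrist"); print(proj([[627.5,14,133.5]],c))
p,d=env.read_camera("wrist");np.savez("/tmp/w7.npz",p=p,d=d,c=c);cv2.imwrite("pics/w7.png",p[:,:,::-1])
E
```

```text
t 15.35 pos [612.6 -48.9 233. ] rpy [ 3.1361 -0.0032  1.3961] F [-0.   1.1 -0.3] op 0.399
  d [0.0402 0.0019 0.0208] r [ 0.0018 -0.001  -0.0172]
  d [0.0402 0.003  0.0207] r [ 0.0018 -0.001  -0.0172]
-- [627.  14. 200.] 2
[[320.91710114 124.8617769 ]]
```

View pics/w7.png

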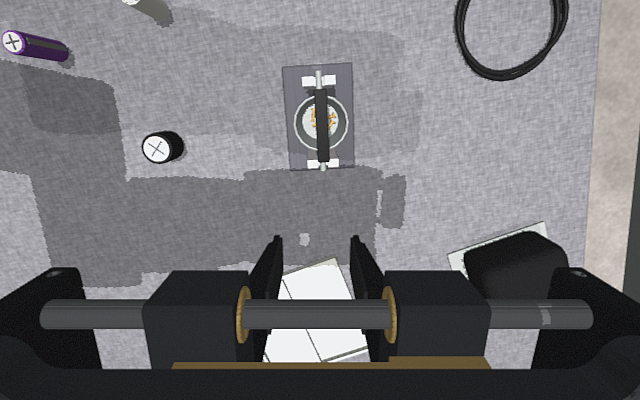

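Wrist view: black bar centred near (321,125), stand base around (319,115).

```bash
python3 - <<'E'
from h import *
z=np.load("/tmp/w7.npz",allow_pickle=True); p,d,c=z['p'],z['d'],z['c'].item()
C=cloud(d,c); S=C[75:185,280:365]; s=S[...,2]
M=((s>122)&(s<142)).astype(np.uint8)
cn=max(cv2.findContours(M,0,1)[0],key=cv2.contourArea); B=np.zeros_like(M);cv2.drawContours(B,[cn],-1,1,-1)
P=S[(B>0)&(M>0)].astype(np.float32); r=cv2.minAreaRect(P[:,:2].copy()); print("bar",r,len(P),np.percentile(P[:,2],[5,50,95]))
uv=(cn[:,0]+[280,75]).astype(np.float32); r=cv2.minAreaRect(uv); print(r, "ctr ray",ray(r[0],c,133.5).round(1))
q=P[:,:2]; u,sv,vt=np.linalg.svd(q-q.mean(0)); print(q.mean(0),np.degrees(np.arctan2(vt[0,1],vt[0,0])))
# stand base
b=((s>3)&(s<13)); P=S[b].astype(np.float32); print("base",cv2.minAreaRect(P[:,:2].copy()))
E
```

```text
bar ((628.3085327148438, 12.838983535766602), (57.21170425415039, 9.988923072814941), 83.34200286865234) 898 [131.68993912 132.86780548 133.98288956]
((322.197509765625, 124.98881530761719), (72.67611694335938, 12.640142440795898), 86.76029968261719) ctr ray [[628.5  13.7 133.5]]
[628.3695    13.682325] -96.659584
base ((627.8565673828125, 7.9129791259765625), (110.68228912353516, 80.04923248291016), 83.48198699951172)
```

```bash
python3 - <<'E'
from h import *
go(([628.4,13.6,165],1.456))
E
```

```text
t 15.4 pos [612.5 -48.  232.9] rpy [ 3.1364 -0.0034  1.3988] F [-0.1 -0.4 -0.7] op 0.401
  d [0.0395 0.003  0.0426] r [ 0.0017 -0.001  -0.0182]
  d [0.0395 0.0042 0.0425] r [ 0.0017 -0.001  -0.0182]
-- [628.  14. 165.] 2
```

Request:
arm_command(
  steps=[
    {"dx":0.039,"dy":0.003,"dz":0.035,"rx":0.002,"ry":-0.001,"rz":-0.018,"claw":0.2},
    {"dx":0.039,"dy":0.004,"dz":0.035,"rx":0.002,"ry":-0.001,"rz":-0.018,"claw":0.2},
    {"dx":0,"dy":0,"dz":0,"rx":0,"ry":0,"rz":0,"claw":0.2},
  ],
)

```text
t: 15.78
eef_pos: [627.5, 16.6, 176.1]
tcp_rot: [-3.141, -0.0, 1.466]
ft_force: [0.4, 0.2, -0.8]
opening: 0.398
```

```bash
python3 - <<'E'
from h import *
go(([628.4,13.6,145],1.456))
E
```

```text
t 15.78 pos [627.5  16.6 176.1] rpy [-3.1407e+00 -3.0000e-04  1.4655e+00] F [ 0.4  0.2 -0.8] op 0.398
  d [-0.0036  0.0015  0.0389] r [-0.0005 -0.0002  0.0061]
-- [628.  14. 145.] 1
```

Request:
arm_command(
  steps=[
    {"dx":-0.004,"dy":0.0015,"dz":0.03,"rx":0,"ry":0,"rz":0.006,"claw":0.2},
    {"dx":0,"dy":0,"dz":0.015,"rx":0,"ry":0,"rz":0,"claw":0.2},
    {"dx":0,"dy":0,"dz":0,"rx":0,"ry":0,"rz":0,"claw":0.2},
  ],
)

```text
t: 16.15
eef_pos: [628.5, 14.1, 141.4]
tcp_rot: [3.14, -0.0, 1.461]
ft_force: [0.1, 0.0, 0.6]
opening: 0.397
```

```bash
python3 - <<'E'
from h import *
go(([628.4,13.6,109.5],1.456))
E
```

```text
t 16.15 pos [628.5  14.1 141.4] rpy [ 3.1402e+00 -3.0000e-04  1.4613e+00] F [0.1 0.  0.6] op 0.397
  d [-0.0006 -0.0001  0.0399] r [ 0.0009 -0.0002  0.0034]
-- [628.  14. 110.] 1
```

Request:
arm_command(
  steps=[
    {"dx":-0.001,"dy":0,"dz":0.025,"rx":0.001,"ry":0,"rz":0.003,"claw":0.2},
    {"dx":0,"dy":0,"dz":0.014,"rx":0,"ry":0,"rz":0.001,"claw":0.2},
    {"dx":0,"dy":0,"dz":0,"rx":0,"ry":0,"rz":0,"claw":0.2},
  ],
)

```text
t: 16.52
eef_pos: [629.7, 12.8, 112.6]
tcp_rot: [3.138, -0.0, 1.456]
ft_force: [0.1, 0.2, -0.3]
opening: 0.4
```

Request:
arm_command(
  steps=[
    {"dx":0.001,"dy":-0.0016,"dz":0.004,"rx":0.002,"ry":0,"rz":0,"claw":0.2},
    {"dx":0,"dy":0,"dz":0,"rx":0,"ry":0,"rz":0,"claw":0.2},
    {"dx":0,"dy":0,"dz":0,"rx":0,"ry":0,"rz":0,"claw":0.2},
  ],
)

```text
t: 16.9
eef_pos: [629.1, 13.8, 111.0]
tcp_rot: [3.139, -0.0, 1.456]
ft_force: [0.7, 0.7, -0.2]
opening: 0.397
```

Request:
arm_command(
  steps=[
    {"dx":0,"dy":-0.0008,"dz":0.001,"rx":0.001,"ry":0,"rz":0,"claw":0.5},
    {"dx":0,"dy":0,"dz":0,"rx":0,"ry":0,"rz":0,"claw":1},
    {"dx":0,"dy":0,"dz":0,"rx":0,"ry":0,"rz":0,"claw":1},
    {"dx":0,"dy":0,"dz":0,"rx":0,"ry":0,"rz":0,"claw":1},
  ],
)

```text
t: 17.4
eef_pos: [628.6, 13.9, 110.5]
tcp_rot: [3.14, -0.001, 1.456]
ft_force: [0.9, 0.3, -0.1]
opening: 0.104
```

Request:
arm_command(
  steps=[
    {"dx":0,"dy":0,"dz":-0.012,"rx":0,"ry":0,"rz":0,"claw":1},
    {"dx":0,"dy":0,"dz":-0.02,"rx":0,"ry":0,"rz":0,"claw":1},
    {"dx":0,"dy":0,"dz":-0.025,"rx":0,"ry":0,"rz":0,"claw":1},
    {"dx":0,"dy":0,"dz":-0.03,"rx":0,"ry":0,"rz":0,"claw":1},
    {"dx":0,"dy":0,"dz":-0.015,"rx":0,"ry":0,"rz":0,"claw":1},
  ],
)

```text
t: 18.02
eef_pos: [628.2, 13.9, 197.4]
tcp_rot: [3.14, -0.001, 1.456]
ft_force: [0.2, -0.5, -1.5]
opening: 0.102
```

```bash
python3 - <<'E'
from h import *
from cell import env
go(([518.5,-268,150],1.767),step=40)
p,d=env.read_camera("scene");cv2.imwrite("pics/s8.png",cv2.resize(p[60:330,150:450],None,fx=2,fy=2)[:,:,::-1])
E
```

```text
t 18.02 pos [628.2  13.9 197.4] rpy [ 3.140e+00 -5.000e-04  1.456e+00] F [ 0.2 -0.5 -1.5] op 0.102
  d [-0.0457 -0.012   0.0074] r [ 0.0001 -0.     -0.0247]
  d [-0.0452 -0.0138  0.0074] r [ 0.0001 -0.     -0.0247]
  d [-0.0446 -0.0155  0.0074] r [ 0.0001 -0.     -0.0247]
  d [-0.044  -0.0172  0.0074] r [ 0.0001 -0.     -0.0247]
  d [-0.0433 -0.0189  0.0074] r [ 0.0001 -0.     -0.0247]
  d [-0.0425 -0.0206  0.0074] r [ 0.0001 -0.     -0.0247]
  d [-0.0417 -0.0222  0.0074] r [ 0.0001 -0.     -0.0247]
  d [-0.0408 -0.0238  0.0074] r [ 0.0001 -0.     -0.0247]
-- [ 518. -268.  150.] 8
```

View pics/s8.png

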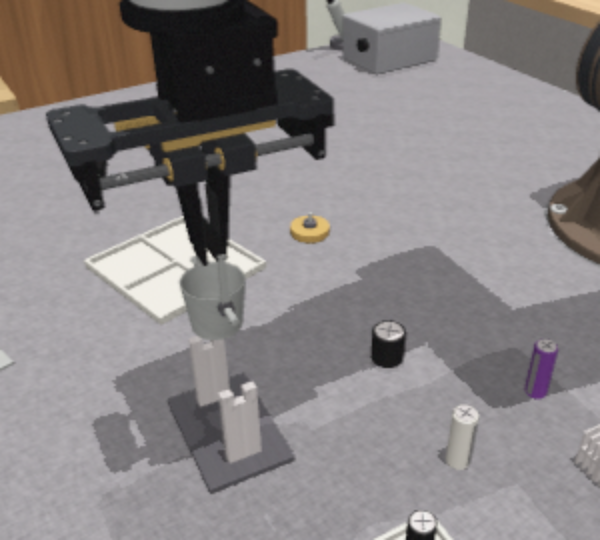

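The basket hangs upright, clear of the stand, at (213,300) in the crop. I'll carry it smoothly.

Request:
arm_command(
  steps=[
    {"dx":-0.02,"dy":-0.006,"dz":0,"rx":0,"ry":0,"rz":-0.01,"claw":1},
    {"dx":-0.036,"dy":-0.01,"dz":0,"rx":0,"ry":0,"rz":-0.024,"claw":1},
    {"dx":-0.045,"dy":-0.014,"dz":0.005,"rx":0,"ry":0,"rz":-0.024,"claw":1},
    {"dx":-0.044,"dy":-0.016,"dz":0.007,"rx":0,"ry":0,"rz":-0.024,"claw":1},
    {"dx":-0.044,"dy":-0.018,"dz":0.007,"rx":0,"ry":0,"rz":-0.024,"claw":1},
    {"dx":-0.043,"dy":-0.02,"dz":0.007,"rx":0,"ry":0,"rz":-0.024,"claw":1},
    {"dx":-0.042,"dy":-0.021,"dz":0.007,"rx":0,"ry":0,"rz":-0.024,"claw":1},
    {"dx":-0.03,"dy":-0.015,"dz":0.007,"rx":0,"ry":0,"rz":-0.02,"claw":1},
    {"dx":-0.015,"dy":-0.01,"dz":0.005,"rx":0,"ry":0,"rz":-0.015,"claw":1},
    {"dx":0,"dy":0,"dz":0,"rx":0,"ry":0,"rz":0,"claw":1},
  ],
)

```text
t: 19.32
eef_pos: [523.9, -250.9, 159.0]
tcp_rot: [3.141, -0.002, 1.763]
ft_force: [-0.4, 0.3, -1.3]
opening: 0.104
```

```bash
python3 - <<'E'
from h import *
from cell import env
go(([518.2,-268,110],1.767),step=40)
c=env.get_calibration("wrist")
p,d=env.read_camera("wrist");np.savez("/tmp/w9.npz",p=p,d=d,c=c);cv2.imwrite("pics/w9.png",p[:,:,::-1])
E
```

```text
t 19.32 pos [ 523.9 -250.9  159. ] rpy [ 3.1408e+00 -1.9000e-03  1.7633e+00] F [-0.4  0.3 -1.3] op 0.104
  d [-0.0099 -0.0056  0.0306] r [ 0.0002 -0.0006 -0.0012]
  d [-0.0098 -0.0056  0.0306] r [ 0.0002 -0.0006 -0.0012]
-- [ 518. -268.  110.] 2
```

View pics/w9.png

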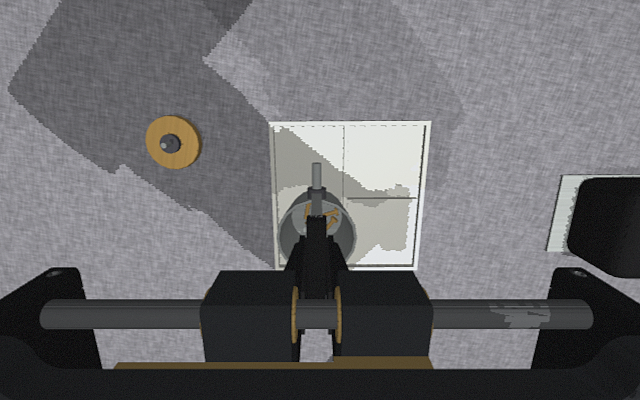

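```bash
python3 - <<'E'
from h import *
z=np.load("/tmp/w9.npz",allow_pickle=True); c=z['c'].item()
W=ray([[270,122],[431,121],[344,123.5],[417,270],[378,197]],c,10)[:,:2];print(W.round(1), np.linalg.norm(W[1]-W[0]),np.degrees(np.arctan2(*(W[1]-W[0])[::-1])))
b=np.radians(11.2); o=np.array([556.2,-260.8]); R=np.array([[np.cos(b),-np.sin(b)],[np.sin(b),np.cos(b)]])
for q in [(-77,79),(77,79),(-3,77),(77,-79),(37,0)]: print((o+R@q).round(1))
E
```

```text
[[ 467.8 -196.5]
 [ 617.4 -166.2]
 [ 537.  -184.3]
 [ 648.5 -320.7]
 [ 586.6 -248.6]] 152.59358350433172 11.42379152763498
[ 465.3 -198.3]
[ 616.4 -168.3]
[ 538.3 -185.8]
[ 647.1 -323.3]
[ 592.5 -253.6]
```

Request:
arm_command(
  steps=[
    {"dx":-0.01,"dy":-0.004,"dz":0.015,"rx":0,"ry":0,"rz":-0.001,"claw":1},
    {"dx":-0.01,"dy":-0.004,"dz":0.025,"rx":0,"ry":0,"rz":-0.001,"claw":1},
    {"dx":0,"dy":0,"dz":0.03,"rx":0,"ry":0,"rz":0,"claw":1},
    {"dx":0,"dy":0,"dz":0.015,"rx":0,"ry":0,"rz":0,"claw":1},
    {"dx":0,"dy":0,"dz":0,"rx":0,"ry":0,"rz":0,"claw":1},
  ],
)

```text
t: 20.0
eef_pos: [522.0, -266.2, 87.8]
tcp_rot: [3.14, -0.002, 1.769]
ft_force: [-0.4, -0.0, -1.2]
opening: 0.097
```

```bash
python3 - <<'E'
from h import *
go(([518.8,-267,75],1.767),step=40)
E
```

```text
t 20.0 pos [ 522.  -266.2   87.8] rpy [ 3.1403e+00 -1.6000e-03  1.7690e+00] F [-0.4 -0.  -1.2] op 0.097
  d [-0.0002 -0.0041  0.016 ] r [ 0.0008 -0.001   0.0013]
-- [ 519. -267.   75.] 1
```

Request:
arm_command(
  steps=[
    {"dx":0,"dy":-0.005,"dz":0.006,"rx":0.001,"ry":-0.001,"rz":0.001,"claw":1},
    {"dx":0,"dy":0,"dz":0.008,"rx":0,"ry":0,"rz":0,"claw":1},
    {"dx":0,"dy":0,"dz":0,"rx":0,"ry":0,"rz":0,"claw":1},
  ],
)

```text
t: 20.38
eef_pos: [518.5, -267.1, 77.2]
tcp_rot: [3.14, 0.002, 1.768]
ft_force: [-0.5, 0.3, -1.4]
opening: 0.102
```

Request:
arm_command(
  steps=[
    {"dx":0,"dy":0,"dz":0.004,"rx":0.001,"ry":0.001,"rz":0,"claw":1},
    {"dx":0,"dy":0,"dz":0.002,"rx":0,"ry":0,"rz":0,"claw":1},
    {"dx":0,"dy":0,"dz":0,"rx":0,"ry":0,"rz":0,"claw":1},
  ],
)

```text
t: 20.75
eef_pos: [518.8, -267.3, 72.6]
tcp_rot: [3.141, 0.001, 1.768]
ft_force: [0.0, -0.4, -1.2]
opening: 0.103
```

Request:
arm_command(
  steps=[
    {"dx":0,"dy":0,"dz":0.0015,"rx":0,"ry":0,"rz":0,"claw":1},
    {"dx":0,"dy":0,"dz":0.0008,"rx":0,"ry":0,"rz":0,"claw":1},
    {"dx":0,"dy":0,"dz":0,"rx":0,"ry":0,"rz":0,"claw":1},
  ],
)

```text
t: 21.12
eef_pos: [519.2, -267.5, 71.6]
tcp_rot: [3.14, 0.002, 1.768]
ft_force: [-0.0, 0.2, -1.4]
opening: 0.103
```

Request:
arm_command(
  steps=[
    {"dx":0,"dy":0,"dz":0.0015,"rx":0,"ry":0,"rz":0,"claw":1},
    {"dx":0,"dy":0,"dz":0,"rx":0,"ry":0,"rz":0,"claw":1},
  ],
)

```text
t: 21.38
eef_pos: [519.8, -267.7, 71.7]
tcp_rot: [3.139, 0.003, 1.768]
ft_force: [0.4, -0.3, -2.8]
opening: 0.101
```

```bash
python3 - <<'E'
from h import *
from cell import env
go()
c=env.get_calibration("wrist")
p,d=env.read_camera("wrist");cv2.imwrite("pics/w10.png",p[:,:,::-1])
p,d=env.read_camera("scene");cv2.imwrite("pics/s10.png",cv2.resize(p[60:260,150:400],None,fx=3,fy=3)[:,:,::-1])
go(([518.8,-267.0,71],1.767))
E
```

```text
t 21.38 pos [ 519.8 -267.7   71.7] rpy [3.1388e+00 2.9000e-03 1.7678e+00] F [ 0.4 -0.3 -2.8] op 0.101
t 21.48 pos [ 520.  -267.8   71.6] rpy [3.1385 0.0032 1.7678] F [0.  1.3 2. ] op 0.101
  d [ 0.0013 -0.0012  0.0007] r [0.002  0.002  0.0005]
-- [ 519. -267.   71.] 1
```

View pics/s10.png

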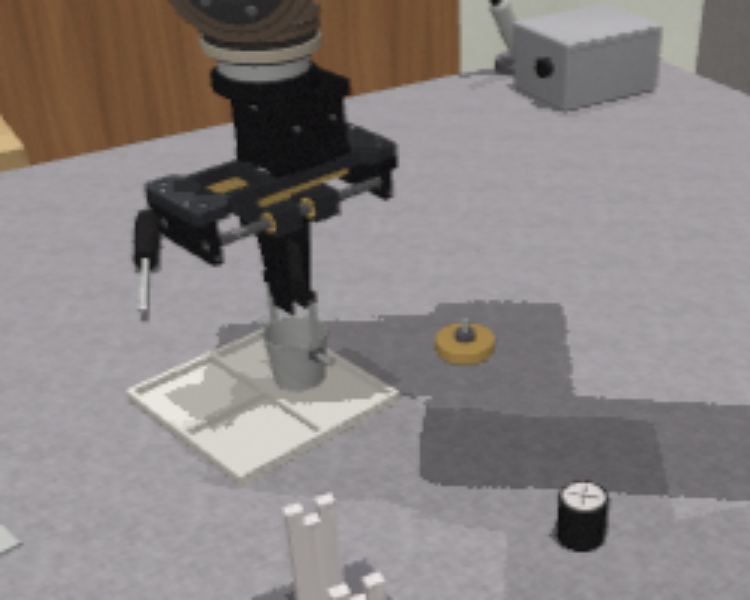

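View pics/w10.png

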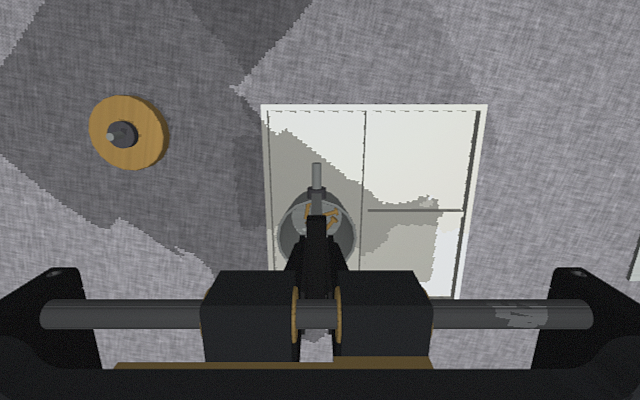

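The basket lies within the full-width bay, spanning 279–356 between the rim at 272 and the divider at 362. It is at floor height, so I'll release it.

Request:
arm_command(
  steps=[
    {"dx":0,"dy":0,"dz":0.0005,"rx":0.002,"ry":0.002,"rz":0,"claw":1},
    {"dx":0,"dy":0,"dz":0,"rx":0,"ry":0,"rz":0,"claw":1},
  ],
)

```text
t: 21.72
eef_pos: [520.3, -267.9, 71.5]
tcp_rot: [3.141, 0.0, 1.768]
ft_force: [-0.7, 1.4, 2.3]
opening: 0.103
```

Request:
arm_command(
  steps=[
    {"dx":0,"dy":0,"dz":0,"rx":0,"ry":0,"rz":0,"claw":0.7},
    {"dx":0,"dy":0,"dz":0,"rx":0,"ry":0,"rz":0,"claw":0.45},
    {"dx":0,"dy":0,"dz":0,"rx":0,"ry":0,"rz":0,"claw":0.3},
    {"dx":0,"dy":0,"dz":0,"rx":0,"ry":0,"rz":0,"claw":0.3},
  ],
)

```text
t: 22.22
eef_pos: [519.9, -267.9, 70.8]
tcp_rot: [-3.141, -0.0, 1.768]
ft_force: [-0.1, -0.2, -0.9]
opening: 0.342
```

Request:
arm_command(
  steps=[
    {"dx":0,"dy":0,"dz":-0.02,"rx":0,"ry":0,"rz":0,"claw":0.3},
    {"dx":0,"dy":0,"dz":-0.04,"rx":0,"ry":0,"rz":0,"claw":0.3},
    {"dx":0,"dy":0,"dz":-0.05,"rx":0,"ry":0,"rz":0,"claw":0.3},
    {"dx":0,"dy":0,"dz":-0.05,"rx":0,"ry":0,"rz":0,"claw":0},
  ],
)

```text
t: 22.72
eef_pos: [519.2, -267.4, 202.9]
tcp_rot: [-3.138, -0.003, 1.768]
ft_force: [0.2, -0.2, 1.0]
opening: 0.41
```

```bash
python3 - <<'E'
from h import *
from cell import env
go(([520,-60,220],1.7),([430,150,200],1.47),([377.4,241.3,110],1.469))
p,d=env.read_camera("wrist");cv2.imwrite("pics/w11.png",p[:,:,::-1])
E
```

```text
t 22.73 pos [ 519.2 -267.4  202.9] rpy [-3.1381 -0.0034  1.7676] F [ 0.2 -0.2  1. ] op 0.41
  d [ 0.0635  0.0129 -0.0052] r [-0.0006 -0.0005  0.0108]
  d [ 0.0637  0.0118 -0.0052] r [-0.0006 -0.0005  0.0108]
  d [ 0.0639  0.0108 -0.0052] r [-0.0006 -0.0005  0.0108]
  d [ 0.0641  0.0097 -0.0053] r [-0.0006 -0.0005  0.0108]
-- [520. -60. 220.] 4
  d [ 0.055  -0.0155  0.005 ] r [-0.     -0.      0.0293]
  d [ 0.0542 -0.0181  0.005 ] r [-0.     -0.      0.0293]
  d [ 0.0533 -0.0205  0.005 ] r [-0.     -0.      0.0293]
  d [ 0.0523 -0.023   0.005 ] r [-0.     -0.      0.0293]
  d [ 0.0512 -0.0253  0.005 ] r [-0.     -0.      0.0293]
-- [430. 150. 200.] 5
  d [ 0.0356 -0.0256  0.0375] r [-0.     -0.      0.0002]
  d [ 0.0356 -0.0256  0.0375] r [-0.     -0.      0.0002]
  d [ 0.0356 -0.0257  0.0375] r [-0.     -0.      0.0002]
-- [377. 241. 110.] 3
```

View pics/w11.png

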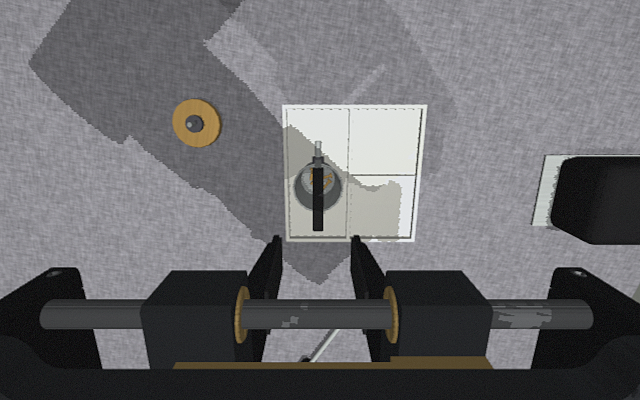

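The basket stands upright in its bay at (318,187). Next, the heat sink.

Request:
arm_command(
  steps=[
    {"dx":0.063,"dy":0.013,"dz":-0.005,"rx":0,"ry":0,"rz":0.011,"claw":-0.1},
    {"dx":0.064,"dy":0.012,"dz":-0.005,"rx":0,"ry":0,"rz":0.011,"claw":-0.1},
    {"dx":0.064,"dy":0.011,"dz":-0.005,"rx":0,"ry":0,"rz":0.011,"claw":-0.1},
    {"dx":0.064,"dy":0.01,"dz":-0.005,"rx":0,"ry":0,"rz":0.011,"claw":-0.1},
    {"dx":0.055,"dy":-0.0155,"dz":0.005,"rx":0,"ry":0,"rz":0.029,"claw":-0.1},
    {"dx":0.054,"dy":-0.018,"dz":0.005,"rx":0,"ry":0,"rz":0.029,"claw":-0.1},
    {"dx":0.053,"dy":-0.02,"dz":0.005,"rx":0,"ry":0,"rz":0.029,"claw":-0.1},
    {"dx":0.052,"dy":-0.023,"dz":0.005,"rx":0,"ry":0,"rz":0.029,"claw":-0.1},
    {"dx":0.04,"dy":-0.02,"dz":0.005,"rx":0,"ry":0,"rz":0.025,"claw":-0.1},
    {"dx":0,"dy":0,"dz":0,"rx":0,"ry":0,"rz":0,"claw":-0.1},
  ],
)

```text
t: 24.02
eef_pos: [436.1, 151.3, 212.9]
tcp_rot: [3.123, 0.002, 1.466]
ft_force: [-0.1, 0.2, 0.2]
opening: 0.552
```

```bash
python3 - <<'E'
from h import *
from cell import env
go(([377.4,241.3,110],1.469))
c=env.get_calibration("wrist"); p,d=env.read_camera("wrist");cv2.imwrite("pics/w12.png",p[:,:,::-1]);np.savez("/tmp/w12.npz",p=p,d=d,c=c)
E
```

```text
t 24.02 pos [436.1 151.3 212.9] rpy [3.1232e+00 2.4000e-03 1.4662e+00] F [-0.1  0.2  0.2] op 0.552
  d [ 0.0349 -0.029   0.0423] r [ 0.0039  0.0005 -0.0006]
  d [ 0.0349 -0.0287  0.0425] r [ 0.0039  0.0005 -0.0006]
  d [ 0.0348 -0.0284  0.0427] r [ 0.0039  0.0005 -0.0006]
-- [377. 241. 110.] 3
```

View pics/w12.png

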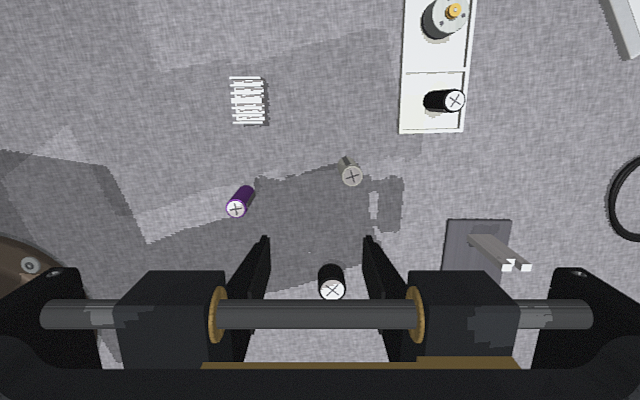

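```bash
python3 - <<'E'
from h import *
z=np.load("/tmp/w12.npz",allow_pickle=True); p,d,c=z['p'],z['d'],z['c'].item()
C=cloud(d,c); S=C[70:132,224:276]; M=(S[...,2]>34)&(S[...,2]<46); P=S[M].astype(np.float32)
print(cv2.minAreaRect(P[:,:2].copy()),len(P),np.median(P[:,2]))
S=C[275:302,312:352]; M=(S[...,2]>31)&(S[...,2]<42); P=S[M]; print("short part",(P.min(0)+P.max(0))/2,np.ptp(P,axis=0))
E
```

```text
((378.09381103515625, 240.9949951171875), (44.849544525146484, 30.197343826293945), 84.02290344238281) 618 39.974674
short part [444.22733981  16.72736923  34.95962557] [33.41904981 31.17422109  7.7757711 ]
```

Request:
arm_command(
  steps=[
    {"dx":0.035,"dy":-0.028,"dz":0.035,"rx":0.004,"ry":0,"rz":-0.001,"claw":-0.1},
    {"dx":0.035,"dy":-0.028,"dz":0.038,"rx":0.004,"ry":0,"rz":-0.001,"claw":-0.1},
    {"dx":0.034,"dy":-0.027,"dz":0.038,"rx":0.003,"ry":0,"rz":0,"claw":-0.1},
    {"dx":0,"dy":0,"dz":0,"rx":0,"ry":0,"rz":0,"claw":-0.1},
  ],
)

```text
t: 24.58
eef_pos: [383.2, 239.3, 123.4]
tcp_rot: [3.134, 0.001, 1.467]
ft_force: [0.7, -1.0, 0.8]
opening: 0.552
```

```bash
python3 - <<'E'
from h import *
go(([377.8,241.2,60],1.467))
E
```

```text
t 24.57 pos [383.2 239.3 123.4] rpy [3.1342e+00 7.0000e-04 1.4668e+00] F [ 0.7 -1.   0.8] op 0.552
  d [ 0.0008 -0.0038  0.0396] r [ 0.0024  0.0002 -0.0001]
  d [ 0.0008 -0.0036  0.0396] r [ 0.0024  0.0002 -0.0001]
-- [378. 241.  60.] 2
```

Request:
arm_command(
  steps=[
    {"dx":0.001,"dy":-0.005,"dz":0.038,"rx":0.003,"ry":0,"rz":0,"claw":-0.1},
    {"dx":0.001,"dy":-0.004,"dz":0.035,"rx":0.003,"ry":0,"rz":0,"claw":-0.1},
    {"dx":0,"dy":0,"dz":0,"rx":0,"ry":0,"rz":0,"claw":-0.1},
  ],
)

```text
t: 24.95
eef_pos: [381.1, 239.9, 66.5]
tcp_rot: [3.138, -0.002, 1.466]
ft_force: [-0.3, -0.5, 0.1]
opening: 0.549
```

```bash
python3 - <<'E'
from h import *
go(([377.8,241.2,12],1.467))
E
```

```text
t 24.95 pos [381.1 239.9  66.5] rpy [ 3.1383e+00 -1.9000e-03  1.4658e+00] F [-0.3 -0.5  0.1] op 0.549
  d [ 0.001  -0.0045  0.0681] r [ 0.0021 -0.0012 -0.0008]
-- [378. 241.  12.] 1
```

Request:
arm_command(
  steps=[
    {"dx":0.002,"dy":-0.005,"dz":0.032,"rx":0.003,"ry":-0.001,"rz":-0.001,"claw":-0.1},
    {"dx":0.001,"dy":-0.003,"dz":0.025,"rx":0.002,"ry":0,"rz":0,"claw":-0.1},
    {"dx":0,"dy":0,"dz":0.005,"rx":0,"ry":0,"rz":0,"claw":-0.1},
    {"dx":0,"dy":0,"dz":0,"rx":0,"ry":0,"rz":0,"claw":-0.1},
  ],
)

```text
t: 25.45
eef_pos: [381.1, 242.1, 21.5]
tcp_rot: [3.138, -0.005, 1.465]
ft_force: [-0.4, 0.0, -0.3]
opening: 0.55
```

```bash
python3 - <<'E'
from h import *
go(([377.8,241.2,12],1.467))
E
```

```text
t 25.45 pos [381.1 242.1  21.5] rpy [ 3.138  -0.0047  1.4648] F [-0.4  0.  -0.3] op 0.55
  d [-0.0016 -0.004   0.0118] r [ 0.0023 -0.003  -0.0014]
-- [378. 241.  12.] 1
```

Request:
arm_command(
  steps=[
    {"dx":-0.0015,"dy":-0.005,"dz":0.008,"rx":0.003,"ry":-0.003,"rz":-0.001,"claw":-0.1},
    {"dx":0,"dy":0,"dz":0.004,"rx":0.001,"ry":0,"rz":0,"claw":-0.1},
    {"dx":0,"dy":0,"dz":0,"rx":0,"ry":0,"rz":0,"claw":-0.1},
  ],
)

```text
t: 25.82
eef_pos: [377.9, 241.5, 13.1]
tcp_rot: [-3.141, -0.001, 1.466]
ft_force: [0.9, -0.1, 0.6]
opening: 0.551
```

Request:
arm_command(
  steps=[
    {"dx":0,"dy":0,"dz":0,"rx":0,"ry":0,"rz":0,"claw":1},
    {"dx":0,"dy":0,"dz":0,"rx":0,"ry":0,"rz":0,"claw":1},
    {"dx":0,"dy":0,"dz":0,"rx":0,"ry":0,"rz":0,"claw":1},
    {"dx":0,"dy":0,"dz":0,"rx":0,"ry":0,"rz":0,"claw":1},
  ],
)

```text
t: 26.32
eef_pos: [377.9, 241.6, 13.3]
tcp_rot: [-3.141, -0.001, 1.467]
ft_force: [0.4, -0.6, -0.4]
opening: 0.315
```

```bash
python3 - <<'E'
from h import *
from cell import env
b=np.radians(11.3); o=np.array([557,-259.3]); R=np.array([[np.cos(b),-np.sin(b)],[np.sin(b),np.cos(b)]])
print("bays",(o+R@[37,-38.5]),(o+R@[37,38.5]),env.state()['joints'].round(2))
go(([380,241,120],1.467),([520,60,170],.8),([600.8,-289.8,120],0.197))
E
```

```text
bays [ 600.82666892 -289.80365702] [ 585.73881581 -214.29632831] [0.42 0.6  2.16 0.   0.38 0.52]
t 26.32 pos [377.9 241.6  13.3] rpy [-3.1413e+00 -1.2000e-03  1.4666e+00] F [ 0.4 -0.6 -0.4] op 0.315
  d [-0.0001  0.0013 -0.0667] r [-0.0001 -0.0004 -0.0001]
  d [-0.0002  0.0013 -0.0667] r [-0.0001 -0.0004 -0.0001]
-- [380. 241. 120.] 2
  d [-0.0414  0.0395 -0.0125] r [-0.     -0.      0.0849]
  d [-0.0358  0.0447 -0.0125] r [-0.     -0.      0.0849]
  d [-0.0295  0.049  -0.0125] r [-0.     -0.      0.0849]
  d [-0.0227  0.0525 -0.0125] r [-0.     -0.      0.0849]
  d [-0.0155  0.0551 -0.0125] r [-0.     -0.      0.0849]
-- [520.  60. 170.] 5
  d [-0.0348  0.0539  0.0089] r [-0.     -0.      0.0548]
  d [-0.03    0.0567  0.0089] r [-0.     -0.      0.0548]
  d [-0.025   0.059   0.0089] r [-0.     -0.      0.0548]
  d [-0.0198  0.061   0.0089] r [-0.     -0.      0.0548]
  d [-0.0145  0.0624  0.0089] r [-0.     -0.      0.0548]
  d [-0.0091  0.0635  0.0089] r [-0.     -0.      0.0548]
  d [-0.0036  0.064   0.0089] r [-0.     -0.      0.0548]
-- [ 601. -290.  120.] 7
```

Request:
arm_command(
  steps=[
    {"dx":0,"dy":0.001,"dz":-0.05,"rx":0,"ry":0,"rz":0,"claw":1},
    {"dx":0,"dy":0.001,"dz":-0.065,"rx":0,"ry":0,"rz":0,"claw":1},
    {"dx":-0.035,"dy":0.033,"dz":-0.025,"rx":0,"ry":0,"rz":0.07,"claw":1},
    {"dx":-0.036,"dy":0.045,"dz":-0.0125,"rx":0,"ry":0,"rz":0.085,"claw":1},
    {"dx":-0.03,"dy":0.049,"dz":-0.0125,"rx":0,"ry":0,"rz":0.085,"claw":1},
    {"dx":-0.023,"dy":0.0525,"dz":-0.0125,"rx":0,"ry":0,"rz":0.085,"claw":1},
    {"dx":-0.017,"dy":0.055,"dz":-0.005,"rx":0,"ry":0,"rz":0.085,"claw":1},
  ],
)

```text
t: 27.2
eef_pos: [518.5, 62.4, 163.7]
tcp_rot: [-3.141, 0.001, 0.808]
ft_force: [0.8, -0.3, -0.8]
opening: 0.314
```

```bash
python3 - <<'E'
from h import *
go(([600.8,-289.8,120],0.197))
E
```

```text
t 27.2 pos [518.5  62.4 163.7] rpy [-3.1408e+00  9.0000e-04  8.0820e-01] F [ 0.8 -0.3 -0.8] op 0.314
  d [-0.0353  0.0541  0.0078] r [-0.      0.0001  0.0556]
  d [-0.0305  0.057   0.0078] r [-0.      0.0001  0.0556]
  d [-0.0254  0.0594  0.0078] r [-0.      0.0001  0.0556]
  d [-0.0201  0.0614  0.0078] r [-0.      0.0001  0.0556]
  d [-0.0147  0.0629  0.0078] r [-0.      0.0001  0.0556]
  d [-0.0091  0.0639  0.0078] r [-0.      0.0001  0.0556]
  d [-0.0035  0.0645  0.0078] r [-0.      0.0001  0.0556]
-- [ 601. -290.  120.] 7
```

Request:
arm_command(
  steps=[
    {"dx":-0.035,"dy":0.054,"dz":0.006,"rx":0,"ry":0,"rz":0.055,"claw":1},
    {"dx":-0.03,"dy":0.057,"dz":0.006,"rx":0,"ry":0,"rz":0.055,"claw":1},
    {"dx":-0.025,"dy":0.059,"dz":0.006,"rx":0,"ry":0,"rz":0.055,"claw":1},
    {"dx":-0.02,"dy":0.061,"dz":0.006,"rx":0,"ry":0,"rz":0.055,"claw":1},
    {"dx":-0.015,"dy":0.063,"dz":0.006,"rx":0,"ry":0,"rz":0.055,"claw":1},
    {"dx":-0.009,"dy":0.06,"dz":0.006,"rx":0,"ry":0,"rz":0.055,"claw":1},
    {"dx":-0.003,"dy":0.045,"dz":0.006,"rx":0,"ry":0,"rz":0.045,"claw":1},
    {"dx":0,"dy":0.01,"dz":0,"rx":0,"ry":0,"rz":0.005,"claw":1},
    {"dx":0,"dy":0,"dz":0,"rx":0,"ry":0,"rz":0,"claw":1},
  ],
)

```text
t: 28.32
eef_pos: [596.7, -292.5, 127.3]
tcp_rot: [-3.139, 0.002, 0.187]
ft_force: [-0.6, 0.8, -1.2]
opening: 0.314
```

```bash
python3 - <<'E'
from h import *
from cell import env
go(([600.8,-289.8,60],0.197))
c=env.get_calibration("wrist"); p,d=env.read_camera("wrist");cv2.imwrite("pics/w13.png",p[:,:,::-1]);np.savez("/tmp/w13.npz",p=p,d=d,c=c)
E
```

```text
t 28.32 pos [ 596.7 -292.5  127.3] rpy [-3.1394e+00  2.2000e-03  1.8730e-01] F [-0.6  0.8 -1.2] op 0.314
  d [ 0.0029 -0.0011  0.042 ] r [-0.0007  0.0007 -0.0031]
  d [ 0.0029 -0.0011  0.042 ] r [-0.0007  0.0007 -0.0031]
-- [ 601. -290.   60.] 2
```

View pics/w13.png

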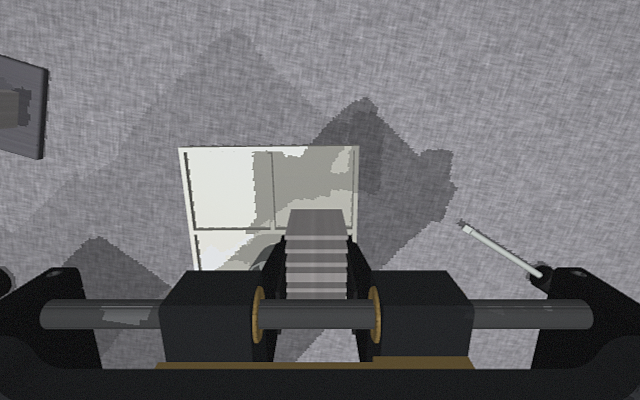

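```bash
python3 - <<'E'
from h import *
z=np.load("/tmp/w13.npz",allow_pickle=True); c=z['c'].item()
print(ray([[180,149],[358,147],[272,152]],c,10)[:,:2].round(1))
b=np.radians(11.3); o=np.array([557,-259.3]); R=np.array([[np.cos(b),-np.sin(b)],[np.sin(b),np.cos(b)]])
for q in [(77,79),(77,-79),(75,0)]: print((o+R@q).round(1))
E
```

```text
[[ 615.7 -168.1]
 [ 646.6 -320.6]
 [ 628.2 -247.5]]
[ 617.  -166.7]
[ 648.  -321.7]
[ 630.5 -244.6]
```

Request:
arm_command(
  steps=[
    {"dx":0.004,"dy":-0.002,"dz":0.035,"rx":-0.001,"ry":0.001,"rz":-0.005,"claw":1},
    {"dx":0.003,"dy":-0.001,"dz":0.04,"rx":0,"ry":0,"rz":-0.002,"claw":1},
    {"dx":0,"dy":0,"dz":0.03,"rx":0,"ry":0,"rz":0,"claw":1},
    {"dx":0,"dy":0,"dz":0,"rx":0,"ry":0,"rz":0,"claw":1},
  ],
)

```text
t: 28.88
eef_pos: [602.4, -283.1, 43.6]
tcp_rot: [3.141, -0.001, 0.207]
ft_force: [0.6, 0.8, -0.4]
opening: 0.316
```

Request:
arm_command(
  steps=[
    {"dx":-0.004,"dy":0.007,"dz":0.008,"rx":0,"ry":0,"rz":0.004,"claw":1},
    {"dx":0,"dy":0.001,"dz":0.008,"rx":0,"ry":0,"rz":0.002,"claw":1},
    {"dx":0,"dy":0,"dz":0,"rx":0,"ry":0,"rz":0,"claw":1},
  ],
)

```text
t: 29.25
eef_pos: [601.5, -289.9, 32.9]
tcp_rot: [3.139, -0.003, 0.199]
ft_force: [0.6, -0.9, -0.5]
opening: 0.315
```

```bash
python3 - <<'E'
from h import *
go(([600.2,-289.8,16.5],0.197))
E
```

```text
t 29.25 pos [ 601.5 -289.9   32.9] rpy [ 3.1392 -0.0032  0.1987] F [ 0.6 -0.9 -0.5] op 0.315
  d [-0.0017 -0.0005  0.0204] r [ 0.0015 -0.002   0.0011]
-- [ 600. -290.   16.] 1
```

Request:
arm_command(
  steps=[
    {"dx":-0.002,"dy":0,"dz":0.012,"rx":0.002,"ry":-0.002,"rz":0.001,"claw":1},
    {"dx":0,"dy":0,"dz":0.007,"rx":0,"ry":0,"rz":0,"claw":1},
    {"dx":0,"dy":0,"dz":0,"rx":0,"ry":0,"rz":0,"claw":1},
  ],
)

```text
t: 29.62
eef_pos: [600.0, -290.4, 17.1]
tcp_rot: [-3.141, -0.0, 0.197]
ft_force: [0.4, 0.3, -0.5]
opening: 0.315
```

Request:
arm_command(
  steps=[
    {"dx":0,"dy":0,"dz":0.001,"rx":0,"ry":0,"rz":0,"claw":1},
    {"dx":0,"dy":0,"dz":0.0005,"rx":0,"ry":0,"rz":0,"claw":1},
    {"dx":0,"dy":0,"dz":0,"rx":0,"ry":0,"rz":0,"claw":1},
  ],
)

```text
t: 30.0
eef_pos: [600.1, -290.5, 16.4]
tcp_rot: [-3.141, -0.001, 0.197]
ft_force: [0.8, 0.4, -0.6]
opening: 0.318
```

Request:
arm_command(
  steps=[
    {"dx":0,"dy":0,"dz":0,"rx":0,"ry":0,"rz":0,"claw":0.2},
    {"dx":0,"dy":0,"dz":0,"rx":0,"ry":0,"rz":0,"claw":0},
    {"dx":0,"dy":0,"dz":0,"rx":0,"ry":0,"rz":0,"claw":0},
  ],
)

```text
t: 30.38
eef_pos: [600.3, -290.6, 16.4]
tcp_rot: [3.141, -0.001, 0.197]
ft_force: [-0.3, -0.2, 0.1]
opening: 0.493
```

Request:
arm_command(
  steps=[
    {"dx":0,"dy":0,"dz":-0.02,"rx":0,"ry":0,"rz":0,"claw":0},
    {"dx":0,"dy":0,"dz":-0.05,"rx":0,"ry":0,"rz":0,"claw":0},
    {"dx":0,"dy":0,"dz":-0.06,"rx":0,"ry":0,"rz":0,"claw":-0.2},
    {"dx":0,"dy":0,"dz":-0.06,"rx":0,"ry":0,"rz":0,"claw":-0.2},
  ],
)

```text
t: 30.88
eef_pos: [599.1, -290.0, 172.2]
tcp_rot: [-3.138, 0.003, 0.197]
ft_force: [0.4, -0.5, -0.3]
opening: 0.596
```

```bash
python3 - <<'E'
from h import *
from cell import env
p,d=env.read_camera("wrist");cv2.imwrite("pics/w14.png",p[:,:,::-1])
go(([510,-60,180],0.197),([443.3,15.8,100],0.197))
E
```

```text
t 30.93 pos [ 601.1 -291.2  179.4] rpy [ 3.1387 -0.004   0.197 ] F [ 1.3 -0.6  6.2] op 0.597
  d [-0.011  -0.0611 -0.0004] r [ 0.0004 -0.0005 -0.    ]
  d [-0.011  -0.0611 -0.0003] r [ 0.0004 -0.0005 -0.    ]
  d [-0.011  -0.0611 -0.0003] r [ 0.0004 -0.0005 -0.    ]
  d [-0.011  -0.0611 -0.0002] r [ 0.0004 -0.0005 -0.    ]
  d [-0.011  -0.0611 -0.0002] r [ 0.0004 -0.0005 -0.    ]
-- [510. -60. 180.] 5
  d [-0.0211 -0.0364  0.0333] r [0. 0. 0.]
  d [-0.0211 -0.0364  0.0333] r [0. 0. 0.]
  d [-0.0211 -0.0364  0.0333] r [0. 0. 0.]
-- [443.  16. 100.] 3
```

View pics/w14.png

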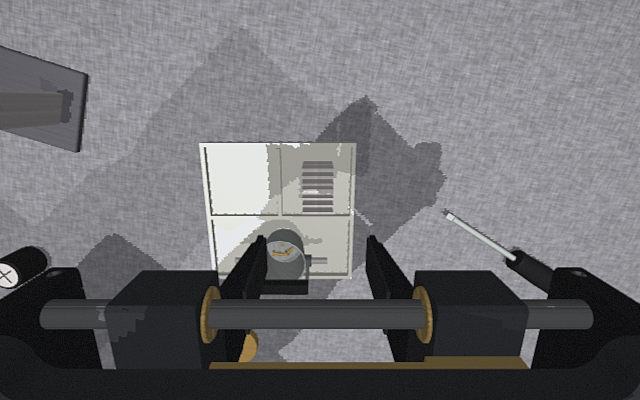

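The heat sink stands at (318,186) in its small bay. Next, the short capacitor.

Request:
arm_command(
  steps=[
    {"dx":-0.011,"dy":-0.055,"dz":0,"rx":0,"ry":0,"rz":0,"claw":-0.2},
    {"dx":-0.011,"dy":-0.061,"dz":0,"rx":0,"ry":0,"rz":0,"claw":-0.2},
    {"dx":-0.011,"dy":-0.061,"dz":0,"rx":0,"ry":0,"rz":0,"claw":-0.2},
    {"dx":-0.011,"dy":-0.061,"dz":0,"rx":0,"ry":0,"rz":0,"claw":-0.2},
    {"dx":-0.011,"dy":-0.061,"dz":0,"rx":0,"ry":0,"rz":0,"claw":-0.2},
    {"dx":-0.021,"dy":-0.036,"dz":0.02,"rx":0,"ry":0,"rz":0,"claw":-0.2},
    {"dx":-0.021,"dy":-0.03,"dz":0.025,"rx":0,"ry":0,"rz":0,"claw":-0.2},
    {"dx":-0.021,"dy":-0.02,"dz":0.025,"rx":0,"ry":0,"rz":0,"claw":-0.2},
    {"dx":0,"dy":0,"dz":0,"rx":0,"ry":0,"rz":0,"claw":-0.2},
  ],
)

```text
t: 32.05
eef_pos: [446.1, -0.3, 129.6]
tcp_rot: [3.13, -0.019, 0.197]
ft_force: [0.4, -0.1, 0.3]
opening: 0.599
```

```bash
python3 - <<'E'
from h import *
from cell import env
go(([443.3,16,75],0.197))
c=env.get_calibration("wrist"); print(proj([[443.3,16,36]],c))
p,d=env.read_camera("wrist");cv2.imwrite("pics/w15.png",p[:,:,::-1]);np.savez("/tmp/w15.npz",p=p,d=d,c=c)
E
```

```text
t 32.05 pos [ 4.461e+02 -3.000e-01  1.296e+02] rpy [ 3.13   -0.0194  0.1969] F [ 0.4 -0.1  0.3] op 0.599
  d [-0.0004 -0.0107  0.034 ] r [ 0.0037 -0.0062 -0.0001]
  d [-0.     -0.0105  0.034 ] r [ 0.0037 -0.0062 -0.0001]
-- [443.  16.  75.] 2
[[294.59412946 204.73834768]]
```

View pics/w15.png

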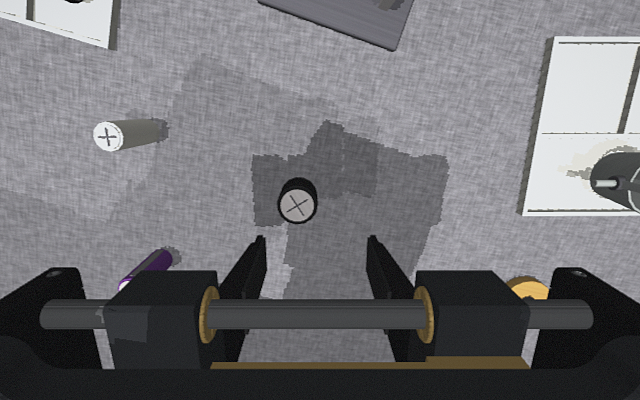

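Wrist view: the short capacitor's silver top is at (297,205).

```bash
python3 - <<'E'
from h import *
z=np.load("/tmp/w15.npz",allow_pickle=True); p,d,c=z['p'],z['d'],z['c'].item()
C=cloud(d,c); S=C[175:230,270:325]; M=(S[...,2]>31)&(S[...,2]<42); P=S[M].astype(np.float32)
print(cv2.minEnclosingCircle(P[:,:2].copy()),P[:,:2].mean(0),np.median(P[:,2]))
print(ray([297,205],c,36))
E
```

```text
((443.6038818359375, 13.402544021606445), 17.81395721435547) [444.73297   13.830556] 36.36708
[[443.46430215  13.96822398  36.        ]]
```

Request:
arm_command(
  steps=[
    {"dx":0,"dy":-0.012,"dz":0.034,"rx":0.004,"ry":-0.006,"rz":0,"claw":-0.2},
    {"dx":0,"dy":-0.008,"dz":0.034,"rx":0.004,"ry":-0.006,"rz":0,"claw":-0.2},
    {"dx":0,"dy":0,"dz":0,"rx":0,"ry":0,"rz":0,"claw":-0.2},
  ],
)

```text
t: 32.48
eef_pos: [450.7, 13.0, 78.1]
tcp_rot: [3.139, -0.011, 0.195]
ft_force: [-0.2, -0.6, -0.0]
opening: 0.601
```

```bash
python3 - <<'E'
from h import *
go(([443.5,14.5,10],0.197),step=40)
E
```

```text
t 32.48 pos [450.7  13.   78.1] rpy [ 3.1393 -0.0106  0.1949] F [-0.2 -0.6 -0. ] op 0.601
  d [-0.0047 -0.0019  0.0425] r [ 0.0007 -0.0034 -0.0007]
  d [-0.0045 -0.0019  0.0425] r [ 0.0007 -0.0034 -0.0007]
-- [444.  14.  10.] 2
```

Request:
arm_command(
  steps=[
    {"dx":-0.009,"dy":-0.003,"dz":0.022,"rx":0.001,"ry":-0.006,"rz":-0.001,"claw":-0.2},
    {"dx":-0.002,"dy":0,"dz":0.01,"rx":0,"ry":-0.002,"rz":0,"claw":-0.2},
    {"dx":0,"dy":0,"dz":0,"rx":0,"ry":0,"rz":0,"claw":-0.2},
  ],
)

```text
t: 32.85
eef_pos: [445.5, 12.0, 55.3]
tcp_rot: [3.139, -0.004, 0.195]
ft_force: [0.1, 0.1, 0.7]
opening: 0.604
```

```bash
python3 - <<'E'
from h import *
go(([443.5,14.5,10],0.197),step=40)
E
```

```text
t 32.85 pos [445.5  12.   55.3] rpy [ 3.1385 -0.0042  0.1955] F [0.1 0.1 0.7] op 0.604
  d [-0.0011 -0.0019  0.0283] r [ 0.001  -0.0013 -0.0005]
  d [-0.001  -0.0018  0.0283] r [ 0.001  -0.0013 -0.0005]
-- [444.  14.  10.] 2
```

Request:
arm_command(
  steps=[
    {"dx":-0.003,"dy":-0.004,"dz":0.028,"rx":0.001,"ry":-0.002,"rz":0,"claw":-0.2},
    {"dx":-0.002,"dy":-0.001,"dz":0.022,"rx":0.001,"ry":-0.002,"rz":0,"claw":-0.2},
    {"dx":0,"dy":0,"dz":0.003,"rx":0,"ry":0,"rz":0,"claw":-0.2},
    {"dx":0,"dy":0,"dz":0,"rx":0,"ry":0,"rz":0,"claw":-0.2},
  ],
)

```text
t: 33.35
eef_pos: [444.6, 14.1, 15.6]
tcp_rot: [3.139, -0.005, 0.195]
ft_force: [-0.3, -0.6, -0.5]
opening: 0.599
```

```bash
python3 - <<'E'
from h import *
go(([443.5,14.5,10],0.197),step=40)
E
```

```text
t 33.35 pos [444.6  14.1  15.6] rpy [ 3.1394 -0.0048  0.1947] F [-0.3 -0.6 -0.5] op 0.599
  d [-0.0012 -0.0007  0.007 ] r [ 0.0014 -0.0031 -0.0015]
-- [444.  14.  10.] 1
```

Request:
arm_command(
  steps=[
    {"dx":-0.0015,"dy":-0.0005,"dz":0.007,"rx":0.001,"ry":-0.003,"rz":-0.001,"claw":-0.2},
    {"dx":0,"dy":0,"dz":0,"rx":0,"ry":0,"rz":0,"claw":-0.2},
    {"dx":0,"dy":0,"dz":0,"rx":0,"ry":0,"rz":0,"claw":1},
    {"dx":0,"dy":0,"dz":0,"rx":0,"ry":0,"rz":0,"claw":1},
    {"dx":0,"dy":0,"dz":0,"rx":0,"ry":0,"rz":0,"claw":1},
    {"dx":0,"dy":0,"dz":0,"rx":0,"ry":0,"rz":0,"claw":1},
  ],
)

```text
t: 34.1
eef_pos: [444.2, 14.1, 11.3]
tcp_rot: [3.14, -0.002, 0.196]
ft_force: [-0.5, -0.2, -0.4]
opening: 0.363
```

```bash
python3 - <<'E'
from h import *
go(([450,14,120],0.197),([585,-214.5,110],0.197))
E
```

```text
t 34.1 pos [444.2  14.1  11.3] rpy [ 3.1402e+00 -2.5000e-03  1.9640e-01] F [-0.5 -0.2 -0.4] op 0.363
  d [ 0.0037  0.0009 -0.0679] r [ 0.0004 -0.0008 -0.0002]
  d [ 0.0036  0.0008 -0.0679] r [ 0.0004 -0.0008 -0.0002]
-- [450.  14. 120.] 2
  d [0.0219 0.0626 0.0025] r [-0.  0.  0.]
  d [0.0219 0.0626 0.0025] r [-0.  0.  0.]
  d [0.0219 0.0626 0.0025] r [-0.  0.  0.]
  d [0.0219 0.0626 0.0025] r [-0.  0.  0.]
  d [0.0219 0.0626 0.0025] r [-0.  0.  0.]
-- [ 585. -214.  110.] 5
```

Request:
arm_command(
  steps=[
    {"dx":0.003,"dy":0,"dz":-0.05,"rx":0,"ry":-0.001,"rz":0,"claw":1},
    {"dx":0.003,"dy":0,"dz":-0.065,"rx":0,"ry":-0.001,"rz":0,"claw":1},
    {"dx":0.02,"dy":0.05,"dz":-0.02,"rx":0,"ry":0,"rz":0,"claw":1},
    {"dx":0.022,"dy":0.062,"dz":-0.005,"rx":0,"ry":0,"rz":0,"claw":1},
    {"dx":0.022,"dy":0.062,"dz":0,"rx":0,"ry":0,"rz":0,"claw":1},
    {"dx":0.022,"dy":0.062,"dz":0,"rx":0,"ry":0,"rz":0,"claw":1},
    {"dx":0.022,"dy":0.05,"dz":0,"rx":0,"ry":0,"rz":0,"claw":1},
    {"dx":0.01,"dy":0.02,"dz":0,"rx":0,"ry":0,"rz":0,"claw":1},
    {"dx":0,"dy":0,"dz":0,"rx":0,"ry":0,"rz":0,"claw":1},
  ],
)

```text
t: 35.22
eef_pos: [592.2, -213.2, 126.4]
tcp_rot: [3.14, 0.003, 0.198]
ft_force: [-0.5, 0.4, -0.1]
opening: 0.364
```

```bash
python3 - <<'E'
from h import *
go(([585,-214.5,50],0.197))
from cell import env
p,d=env.read_camera("wrist");cv2.imwrite("pics/w16.png",p[:,:,::-1])
E
```

```text
t 35.23 pos [ 592.2 -213.2  126.4] rpy [3.1404e+00 2.9000e-03 1.9780e-01] F [-0.5  0.4 -0.1] op 0.364
  d [-0.0045 -0.0002  0.0478] r [0.0004 0.0009 0.0002]
  d [-0.0045 -0.0001  0.0478] r [0.0004 0.0009 0.0002]
-- [ 585. -214.   50.] 2
```

View pics/w16.png

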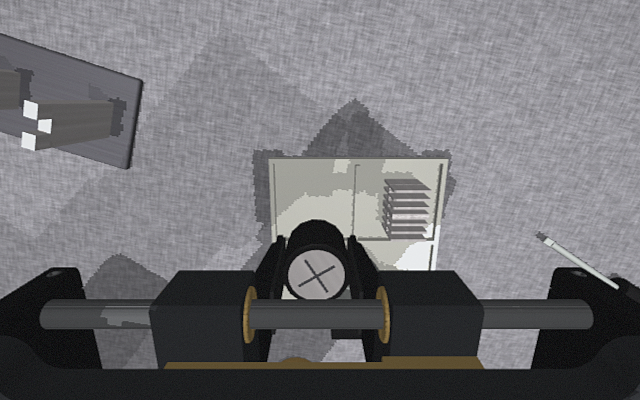

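Request:
arm_command(
  steps=[
    {"dx":-0.006,"dy":0,"dz":0.035,"rx":0,"ry":0.001,"rz":0,"claw":1},
    {"dx":-0.004,"dy":0,"dz":0.045,"rx":0,"ry":0.001,"rz":0,"claw":1},
    {"dx":0,"dy":0,"dz":0.025,"rx":0,"ry":0,"rz":0,"claw":1},
    {"dx":0,"dy":0,"dz":0,"rx":0,"ry":0,"rz":0,"claw":1},
  ],
)

```text
t: 35.78
eef_pos: [581.5, -210.1, 41.4]
tcp_rot: [3.141, 0.001, 0.201]
ft_force: [0.6, 0.2, -0.1]
opening: 0.361
```

```bash
python3 - <<'E'
from h import *
go(([585,-214.5,17],0.197))
E
```

```text
t 35.77 pos [ 581.5 -210.1   41.4] rpy [3.1414e+00 7.0000e-04 2.0120e-01] F [ 0.6  0.2 -0.1] op 0.361
  d [0.0032 0.0063 0.0305] r [0.0001 0.0004 0.0027]
-- [ 585. -214.   17.] 1
```

Request:
arm_command(
  steps=[
    {"dx":0.003,"dy":0.006,"dz":0.012,"rx":0,"ry":0,"rz":0.002,"claw":1},
    {"dx":0.001,"dy":0.001,"dz":0.012,"rx":0,"ry":0,"rz":0,"claw":1},
    {"dx":0,"dy":0,"dz":0.004,"rx":0,"ry":0,"rz":0,"claw":1},
    {"dx":0,"dy":0,"dz":0,"rx":0,"ry":0,"rz":0,"claw":1},
  ],
)

```text
t: 36.28
eef_pos: [586.7, -214.7, 19.8]
tcp_rot: [3.14, -0.002, 0.199]
ft_force: [-1.3, 0.4, -1.0]
opening: 0.363
```

Floor contact is expected at a TCP height of about 14.3.

Request:
arm_command(
  steps=[
    {"dx":-0.001,"dy":0,"dz":0.005,"rx":0.001,"ry":-0.001,"rz":0,"claw":1},
    {"dx":0,"dy":0,"dz":0.001,"rx":0,"ry":0,"rz":0,"claw":1},
    {"dx":0,"dy":0,"dz":0,"rx":0,"ry":0,"rz":0,"claw":1},
  ],
)

```text
t: 36.65
eef_pos: [586.0, -215.0, 15.2]
tcp_rot: [3.141, -0.0, 0.199]
ft_force: [0.2, -0.2, -0.7]
opening: 0.362
```

Request:
arm_command(
  steps=[
    {"dx":0,"dy":0,"dz":0.0012,"rx":0,"ry":0,"rz":0,"claw":1},
    {"dx":0,"dy":0,"dz":0.0004,"rx":0,"ry":0,"rz":0,"claw":1},
    {"dx":0,"dy":0,"dz":0,"rx":0,"ry":0,"rz":0,"claw":1},
  ],
)

```text
t: 37.02
eef_pos: [586.1, -215.1, 14.4]
tcp_rot: [3.141, -0.001, 0.199]
ft_force: [0.2, 0.3, -0.7]
opening: 0.361
```

Request:
arm_command(
  steps=[
    {"dx":0,"dy":0,"dz":0.0003,"rx":0,"ry":0,"rz":0,"claw":0.15},
    {"dx":0,"dy":0,"dz":0,"rx":0,"ry":0,"rz":0,"claw":-0.05},
    {"dx":0,"dy":0,"dz":0,"rx":0,"ry":0,"rz":0,"claw":-0.05},
  ],
)

```text
t: 37.4
eef_pos: [586.2, -215.1, 14.0]
tcp_rot: [3.141, -0.001, 0.199]
ft_force: [-1.2, -0.9, 0.2]
opening: 0.517
```

Request:
arm_command(
  steps=[
    {"dx":0,"dy":0,"dz":-0.02,"rx":0,"ry":0,"rz":0,"claw":-0.05},
    {"dx":0,"dy":0,"dz":-0.05,"rx":0,"ry":0,"rz":0,"claw":-0.05},
    {"dx":0,"dy":0,"dz":-0.06,"rx":0,"ry":0,"rz":0,"claw":-0.05},
    {"dx":0,"dy":0,"dz":-0.06,"rx":0,"ry":0,"rz":0,"claw":-0.05},
    {"dx":-0.02,"dy":-0.06,"dz":-0.02,"rx":0,"ry":0,"rz":0,"claw":-0.05},
    {"dx":-0.02,"dy":-0.06,"dz":-0.02,"rx":0,"ry":0,"rz":0,"claw":-0.05},
    {"dx":-0.02,"dy":-0.06,"dz":0,"rx":0,"ry":0,"rz":0,"claw":-0.05},
    {"dx":0,"dy":0,"dz":0,"rx":0,"ry":0,"rz":0,"claw":-0.05},
  ],
)

```text
t: 38.4
eef_pos: [508.3, -80.0, 211.6]
tcp_rot: [3.137, -0.008, 0.197]
ft_force: [0.2, -0.6, -0.1]
opening: 0.523
```

```bash
python3 - <<'E'
from h import *
from cell import env
go()
for n in("top","scene"):
    p,d=env.read_camera(n);cv2.imwrite(f"pics/f_{n}.png",p[:,:,::-1]);np.savez(f"/tmp/f_{n}.npz",p=p,d=d)
E
```

```text
t 38.4 pos [508.3 -80.  211.6] rpy [ 3.1375 -0.0077  0.1973] F [ 0.2 -0.6 -0.1] op 0.523
```

View pics/f_scene.png

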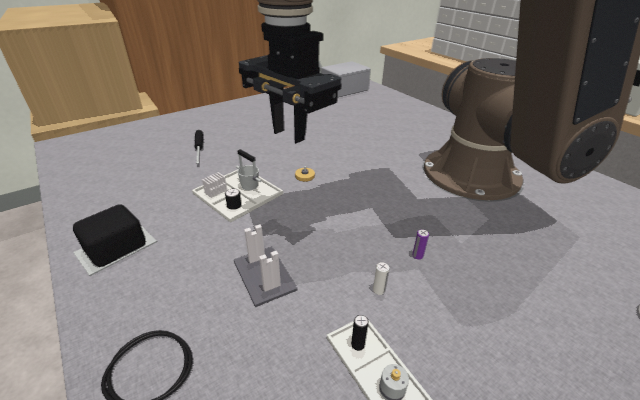

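View pics/f_top.png

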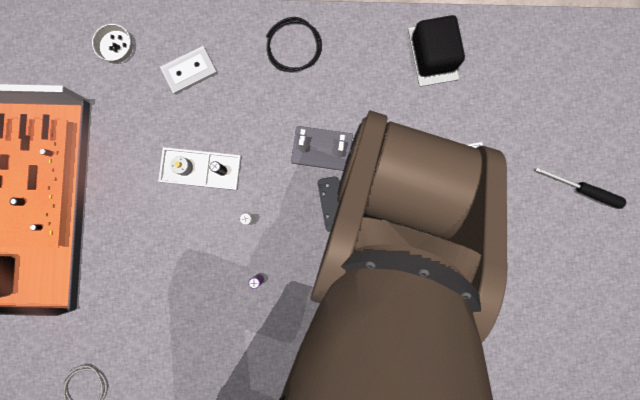

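The scene view shows everything in place. I'll clear the arm out of the top view and verify with numbers.

Request:
arm_command(
  steps=[
    {"dx":0.015,"dy":-0.06,"dz":-0.02,"rx":0,"ry":0,"rz":0,"claw":-0.05},
    {"dx":0.015,"dy":-0.06,"dz":-0.02,"rx":0,"ry":0,"rz":0,"claw":-0.05},
    {"dx":0.015,"dy":-0.06,"dz":0,"rx":0,"ry":0,"rz":0,"claw":-0.05},
    {"dx":0.015,"dy":-0.06,"dz":0,"rx":0,"ry":0,"rz":0,"claw":-0.05},
    {"dx":0,"dy":0,"dz":0,"rx":0,"ry":0,"rz":0,"claw":-0.05},
    {"dx":0,"dy":0,"dz":0,"rx":0,"ry":0,"rz":0,"claw":-0.05},
  ],
)

```text
t: 39.25
eef_pos: [525.3, 115.8, 244.6]
tcp_rot: [3.136, -0.011, 0.188]
ft_force: [0.8, -0.4, -0.5]
opening: 0.525
```

```bash
python3 - <<'E'
from h import *
from cell import env
go()
c=env.get_calibration("top")
p,d=env.read_camera("top"); C=cloud(d,c)
cv2.imwrite("pics/g_top.png",cv2.resize(p[130:290,370:510],None,fx=4,fy=3.75)[:,:,::-1])
b=np.radians(11.3); o=np.array([557,-259.3])
R=np.array([[np.cos(b),-np.sin(b)],[np.sin(b),np.cos(b)]])
def rep(o,R,n,lo,hi):
    L=(C[...,:2]-o)@R; Z=C[...,2]
    m=((abs(L[...,0])<75)&(abs(L[...,1])<79)&(Z>22)&(Z<120)&(d>0)).astype(np.uint8)
    k,l,s,_=cv2.connectedComponentsWithStats(m)
    for i in range(1,k):
        if s[i,4]<15: continue
        q=l==i; zt=np.percentile(Z[q],90); t=q&(Z>zt-5)
        print(n,s[i,4],"top z",zt.round(1),"local ctr",((L[t].min(0)+L[t].max(0))/2).round(1),"ext",np.ptp(L[t],axis=0).round(1))
rep(o,R,"sq",0,0)
a=-np.radians(4.69); rep(np.array([578.7,267.3]),np.array([[np.cos(a),-np.sin(a)],[np.sin(a),np.cos(a)]]),"long",0,0)
P=C[262:282,430:450]; print("flywheel hub",P[(P[...,2]>12)&(P[...,2]<40)][:,:2].mean(0))
p,d=env.read_camera("scene");cv2.imwrite("pics/g_scene.png",cv2.resize(p[140:230,180:330],None,fx=5,fy=5)[:,:,::-1])
E
```

```text
t 39.25 pos [525.3 115.8 244.6] rpy [ 3.1357 -0.0108  0.188 ] F [ 0.8 -0.4 -0.5] op 0.525
sq 383 top z 43.9 local ctr [ 34.3 -37.9] ext [44.6 30.5]
sq 266 top z 40.8 local ctr [35.3 38.7] ext [33.5 33.6]
sq 475 top z 94.6 local ctr [-39.5  -0.6] ext [ 9.9 58.2]
flywheel hub [ 377.66304978 -231.82099339]
```

View pics/g_top.png

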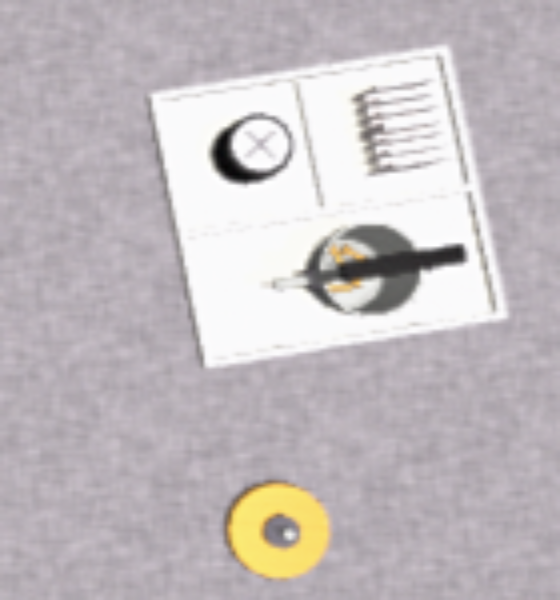

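View pics/g_scene.png

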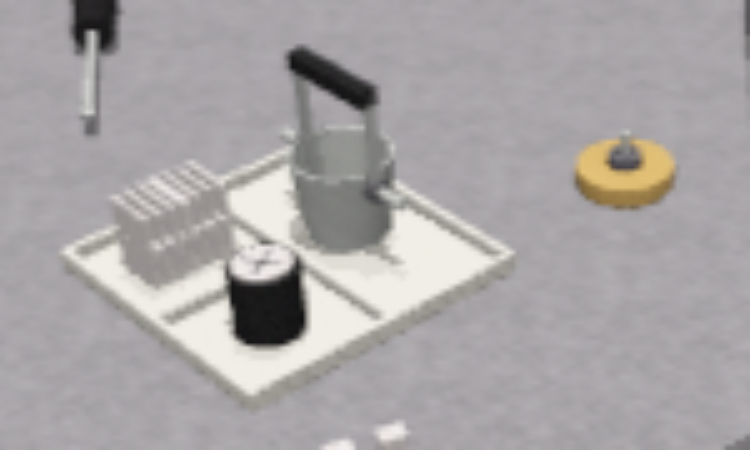

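The square tray checks out: tops at 43.9, 40.8 and 94.6 mm against about 43, 39 and 94 expected, centred within 3 mm, and the flywheel is untouched. Handing in.

```bash
python3 - <<'E'
from cell import env
print(env.job_done(), env.state()['t'])
E
```

```text
the job is handed in; nothing more can be done
the job is handed in; nothing more can be done
```

I made up both kits in the order asked and handed the job in at about 39 s of robot time; no verdict was reported.

- **Long tray:** the motor is in the larger bay and the black tall capacitor is in the smaller one. The purple and white look-alikes were left alone.
- **Square tray:** the basket was lifted straight off its stand and set in the full-width bay. The heat sink is in the -y small bay and the short capacitor in the +y one.
- **Square tray check:** the top view's depth put the basket bar, heat sink and short capacitor tops at 94.6, 43.9 and 40.8 mm. About 94, 43 and 39 mm was expected. All three were within about 3 mm of their bay centres and upright in the pictures.
- **Long tray check:** the arm hid this tray in the last depth check, so that gave no numbers. The pictures taken 0.85 s earlier show both parts upright in their bays.
- **Flywheel:** it lies where it was. Its measured position differs by about 2–4 mm from the first one, which used a different part of it.
- **Disagreements:** the camera views of the trays and parts differed by 2–5 mm, so I used close wrist views to correct them. Forces read at the end of each move stayed within a few newtons.

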